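# Load the test-cartridge magazine and take up the slack

## Robot

A 6-joint arm with a two-finger parallel gripper is mounted at the origin on a cart in front of the work surface, level with it; the furniture and walls round the work are solid. World frame = base frame: x ahead of the robot, y to its left, z up, the work surface at z = 0. Lengths are in m, angles in rad, forces in N, time in s.
With the tool pointing down it reaches from about 0.325 to 0.9 m from the base axis. Payload 6.1 kg.
Tool frame: the origin (TCP) lies midway between the tips of the shut fingers; the grasp point (between the pads) lies 19 mm behind it; z points along the fingers, y is the direction in which the jaws open and shut (so a half turn about z gives the same grasp; the last joint's range is limited). The gripper opens to 87 mm and grips with 3 to 60 N. Pads are 19 mm wide; open, the fingers measure 117 mm over their backs; the gripper's body (75 mm by 190 mm) begins 51 mm behind the grasp point.
Start: joints at [1.001, 0.22, 1.526, -0, 1.395, -0.126], TCP at [0.268, 0.564, 0.223] pointing down, gripper open.
Joint ranges: [-2.98, 2.98], [-0.91, 2.08], [0.09, 2.57], [-1.24, 4.39], [0.2, 2.65], [-2.68, 2.68]. Speed limits (rad/s): [2.57, 2.57, 3.01, 3.14, 3.14, 3.14].

## Interface

Orientations are given as a unit quaternion [x, y, z, w].
In Python, from station import r, vision gives the robot as it stands.
- The arm moves only by the shell command python3 -m creep 'ROWS'. ROWS is text: rows parted by semicolons, each of 7 numbers parted by spaces: the finger opening in cm, from 0 to 8.7, then the shift along the tool's x, y, z in cm, then the turn, a rotation vector about the tool's x, y, z in rad. In form: gripper dx dy dz ax ay az; .... A call has 1 to 5 rows; each row is the pose to reach, as a shift and turn from the pose commanded when the call began, along the tool's axes at that moment; what a row does not reach only later rows make up. A row lasts 1/10 s, in which the tool goes at most 50 mm and 8.59 degrees, less where a joint would pass 70% of its speed; a pose out of reach is approached as far as the arm can. A call with a gripper value outside its range is refused whole. The fingers move at their own pace and stop on an object; the grip force is fixed at half the most. Time passes only in rows, so rows that repeat a pose let the fingers close. It gives the time, the measured TCP pose, the force and the opening at its end, in the units of the state.
- r.state(): the state, without advancing time (a new reading comes with each control period).
- vision.capture(name): name is "scene" or "side" or "wrist"; returns a dict with "frame" (400x640x3 uint8, blue, green, red), "camera_matrix" (3x3 intrinsics, pixels), "world_from_camera" (4x4, takes a point from camera to world coordinates). Camera axes: x right, y down, z forward; pixel columns grow to the right and rows downward; lengths in m; the calibration is good to about 2 mm. A picture is of the moment at which its call begins. There is no depth.
- r.sign_off(): hands the job in, once; it reports no verdict.
The state is a dict: "time": time; "q": joint angles; "qvel": joint speeds; "tau": joint torques, N m; "eef_pos": TCP position; "ee_rot": TCP orientation; "force": force on the tool from outside, world axes, zero at the start; "torque": the same for the moment, N m; "opening": opening from 0.0 (shut) to 1.0 (fully open).
Only numpy, scipy, OpenCV 4.12 (cv2) and the standard library are available. Lean on these libraries where they do the work, as an engineer would, in place of code of your own. Each camera call takes 0.05 s, during which the arm holds its last target. There are 200 camera calls.

## Task

Push every test cartridge on the bench down past the sprung lips of the aluminium magazine until it sits on the floor, row closed up against the fixed end stop. Then find by trying which single filler block just fits the space left before the orange spring pad, and leave it there, pressed down to the floor, so that it pushes the pad back and the row is held tight. Put every other filler block back upright in the white stand and leave the timer, cover-glass box, marker and bottle alone.

Things in the scene. Friction and masses are not known exactly. Their poses are not given: they have to be found in the camera images.
- magazine: Fixed aluminium trough open at the top, 56 mm wide (its x), 36 mm inside, and 192 mm long (its y, from -106 to +86 mm). Origin: middle of its width, on the bench. Inner floor 6 mm above the origin, side walls 13 mm above that floor. The row of cartridges runs along y, from the fixed grey end stop at the +y end towards the orange spring pad at the -y end.
- stop_face (a point): Foot of the end stop's face, at x = 0, y = +76 mm of the magazine and on its inner floor; axes as the magazine's. The row starts here and runs to -y. The grey stop is 30 mm high.
- lips (a point): Middle of the mouth between the two sprung steel lips, 25 mm above the inner floor, at y = 0 of the magazine. The lips run along both sides from y = -68 to +76 mm, 16 to 25 mm above the floor, flared at the top, 29 mm apart. Each gives way sideways by up to 4 mm (1 to 3 N) as a cartridge's foot is pushed down between them, then closes over the foot. Cartridges slide along below them.
- pad (a joint): Travel of the orange spring pad in m: 0 at rest, grows as it is pushed back to -y, at most 0.009; 1 N at rest, 5 N fully back. A filler too thin leaves it at 0. Pad 20 mm wide; its face up to 20 mm above the inner floor, then a lead-in ramp sloping back up to 36 mm. Its resting face lies anywhere from y = -10.5 to +5 mm of the magazine (not given); the blue carriage behind it is 30 mm high.
- cart_0 (a point): Centre (half-way up) of a test cartridge, white with a green cap, standing upright on its weighted foot, 45 g (varies); may be absent. 34 mm (its x) by 16 mm thick (its y) by 45 mm high. Foot 34 mm wide and 14 mm high, body above it 25 mm wide: take it across that width by its upper 16 mm. In the magazine its thickness lies along the row; either way round.
- cart_1 (a point): Centre (half-way up) of a test cartridge, white with a red cap, standing upright on its weighted foot, 45 g (varies); may be absent. 34 mm (its x) by 16 mm thick (its y) by 45 mm high. Foot 34 mm wide and 14 mm high, body above it 25 mm wide: take it across that width by its upper 16 mm. In the magazine its thickness lies along the row; either way round.
- cart_2 (a point): Centre (half-way up) of a test cartridge, white with a yellow cap, standing upright on its weighted foot, 45 g (varies); may be absent. 34 mm (its x) by 16 mm thick (its y) by 45 mm high. Foot 34 mm wide and 14 mm high, body above it 25 mm wide: take it across that width by its upper 16 mm. In the magazine its thickness lies along the row; either way round.
- cart_3 (a point): Centre (half-way up) of a test cartridge, white with a blue cap, standing upright on its weighted foot, 45 g (varies); may be absent. 34 mm (its x) by 16 mm thick (its y) by 45 mm high. Foot 34 mm wide and 14 mm high, body above it 25 mm wide: take it across that width by its upper 16 mm. In the magazine its thickness lies along the row; either way round.
- cart_4 (a point): Centre (half-way up) of a test cartridge, white with a orange cap, standing upright on its weighted foot, 45 g (varies); may be absent. 34 mm (its x) by 16 mm thick (its y) by 45 mm high. Foot 34 mm wide and 14 mm high, body above it 25 mm wide: take it across that width by its upper 16 mm. In the magazine its thickness lies along the row; either way round.
- stand: Fixed white stand for the filler blocks, 46 mm (its x) by 225 mm (its y), origin under its centre, inner floor 4 mm above the bench, rim 14 mm high. Six pockets in a row along y, 40 mm wide, each 6.5 mm longer than its block; their centres lie at y = +100.2 mm (12 mm block), +75.8 mm (18 mm block), +45.2 mm (24 mm block), +8.8 mm (30 mm block), -33.8 mm (36 mm block), -82.2 mm (42 mm block).
- fill_12 (a point): Centre (half-way up) of the 12 mm filler block, white head, upright in its pocket of the stand at the start. 12 mm thick (its y), 46 mm high; foot 25 mm wide (its x), head 30 mm wide from 30 to 46 mm above its foot: take it across the head's width. It passes freely between the lips.
- fill_18 (a point): Centre (half-way up) of the 18 mm filler block, grey head, upright in its pocket of the stand at the start. 18 mm thick (its y), 46 mm high; foot 25 mm wide (its x), head 30 mm wide from 30 to 46 mm above its foot: take it across the head's width. It passes freely between the lips.
- fill_24 (a point): Centre (half-way up) of the 24 mm filler block, blue head, upright in its pocket of the stand at the start. 24 mm thick (its y), 46 mm high; foot 25 mm wide (its x), head 30 mm wide from 30 to 46 mm above its foot: take it across the head's width. It passes freely between the lips.
- fill_30 (a point): Centre (half-way up) of the 30 mm filler block, green head, upright in its pocket of the stand at the start. 30 mm thick (its y), 46 mm high; foot 25 mm wide (its x), head 30 mm wide from 30 to 46 mm above its foot: take it across the head's width. It passes freely between the lips.
- fill_36 (a point): Centre (half-way up) of the 36 mm filler block, yellow head, upright in its pocket of the stand at the start. 36 mm thick (its y), 46 mm high; foot 25 mm wide (its x), head 30 mm wide from 30 to 46 mm above its foot: take it across the head's width. It passes freely between the lips.
- fill_42 (a point): Centre (half-way up) of the 42 mm filler block, red head, upright in its pocket of the stand at the start. 42 mm thick (its y), 46 mm high; foot 25 mm wide (its x), head 30 mm wide from 30 to 46 mm above its foot: take it across the head's width. It passes freely between the lips.
- lab_timer: Bystander: white lab timer, 58x62x15 mm, origin under its centre.
- coverslips: Bystander: white box of cover glasses, 29x34x15 mm, origin under its centre.
- blue_marker: Bystander: blue marker, 137 mm long, origin under its middle.
- control_bottle: Bystander: small bottle with red cap, 38x38x74 mm, origin under its centre.

How it is judged:
On the way, in this order (a step that is already met when the one before it is completed fails the run):
1. every cartridge is down on the magazine's floor under the lips (x of cart_0 in the frame of magazine between -0.004 and 0.004 m and y of cart_0 in the frame of magazine between -0.02 and 0.078 m and z of cart_0 in the frame of magazine between 0.0245 and 0.0315 m and angle between the z axis of each of cart_0, cart_1, cart_2, cart_3, cart_4 and the z axis of magazine, either way round below 0.12 rad and x of cart_1 in the frame of magazine between -0.004 and 0.004 m and y of cart_1 in the frame of magazine between -0.02 and 0.078 m and z of cart_1 in the frame of magazine between 0.0245 and 0.0315 m and x of cart_2 in the frame of magazine between -0.004 and 0.004 m and y of cart_2 in the frame of magazine between -0.02 and 0.078 m and z of cart_2 in the frame of magazine between 0.0245 and 0.0315 m and x of cart_3 in the frame of magazine between -0.004 and 0.004 m and y of cart_3 in the frame of magazine between -0.02 and 0.078 m and z of cart_3 in the frame of magazine between 0.0245 and 0.0315 m and x of cart_4 in the frame of magazine between -0.004 and 0.004 m and y of cart_4 in the frame of magazine between -0.02 and 0.078 m and z of cart_4 in the frame of magazine between 0.0245 and 0.0315 m), for 0.2 s.
2. one filler block is down in the row and pushes the spring pad back (all of step 1 and value of joint pad above 0.0003 m and ((x of fill_12 in the frame of magazine between -0.006 and 0.006 m and y of fill_12 in the frame of magazine between -0.04 and 0.078 m and z of fill_12 in the frame of magazine between 0.025 and 0.032 m and angle between the z axis of fill_12 and the z axis of magazine, either way round below 0.12 rad) or (x of fill_18 in the frame of magazine between -0.006 and 0.006 m and y of fill_18 in the frame of magazine between -0.04 and 0.078 m and z of fill_18 in the frame of magazine between 0.025 and 0.032 m and angle between the z axis of fill_18 and the z axis of magazine, either way round below 0.12 rad) or (x of fill_24 in the frame of magazine between -0.006 and 0.006 m and y of fill_24 in the frame of magazine between -0.04 and 0.078 m and z of fill_24 in the frame of magazine between 0.025 and 0.032 m and angle between the z axis of fill_24 and the z axis of magazine, either way round below 0.12 rad) or (x of fill_30 in the frame of magazine between -0.006 and 0.006 m and y of fill_30 in the frame of magazine between -0.04 and 0.078 m and z of fill_30 in the frame of magazine between 0.025 and 0.032 m and angle between the z axis of fill_30 and the z axis of magazine, either way round below 0.12 rad) or (x of fill_36 in the frame of magazine between -0.006 and 0.006 m and y of fill_36 in the frame of magazine between -0.04 and 0.078 m and z of fill_36 in the frame of magazine between 0.025 and 0.032 m and angle between the z axis of fill_36 and the z axis of magazine, either way round below 0.12 rad) or (x of fill_42 in the frame of magazine between -0.006 and 0.006 m and y of fill_42 in the frame of magazine between -0.04 and 0.078 m and z of fill_42 in the frame of magazine between 0.025 and 0.032 m and angle between the z axis of fill_42 and the z axis of magazine, either way round below 0.12 rad))), for 0.2 s.
At the end, for the whole second after the job is handed in: Every cartridge sits upright in the magazine within 3 mm of its floor and 4 mm of its centre line; one filler block stands in the row, within 3 mm of the floor and 6 mm of the centre line, and holds the spring pad back by more than 0.3 mm; the other five filler blocks stand upright in the stand (all of step 1 and value of joint pad above 0.0003 m and ((x of fill_12 in the frame of magazine between -0.006 and 0.006 m and y of fill_12 in the frame of magazine between -0.04 and 0.078 m and z of fill_12 in the frame of magazine between 0.025 and 0.032 m and angle between the z axis of fill_12 and the z axis of magazine, either way round below 0.12 rad and (x of fill_18 in the frame of stand between -0.015 and 0.015 m and y of fill_18 in the frame of stand between -0.115 and 0.115 m and z of fill_18 in the frame of stand below 0.032 m and angle between the z axis of fill_18 and the z axis of stand, either way round below 0.15 rad) and (x of fill_24 in the frame of stand between -0.015 and 0.015 m and y of fill_24 in the frame of stand between -0.115 and 0.115 m and z of fill_24 in the frame of stand below 0.032 m and angle between the z axis of fill_24 and the z axis of stand, either way round below 0.15 rad) and (x of fill_30 in the frame of stand between -0.015 and 0.015 m and y of fill_30 in the frame of stand between -0.115 and 0.115 m and z of fill_30 in the frame of stand below 0.032 m and angle between the z axis of fill_30 and the z axis of stand, either way round below 0.15 rad) and (x of fill_36 in the frame of stand between -0.015 and 0.015 m and y of fill_36 in the frame of stand between -0.115 and 0.115 m and z of fill_36 in the frame of stand below 0.032 m and angle between the z axis of fill_36 and the z axis of stand, either way round below 0.15 rad) and (x of fill_42 in the frame of stand between -0.015 and 0.015 m and y of fill_42 in the frame of stand between -0.115 and 0.115 m and z of fill_42 in the frame of stand below 0.032 m and angle between the z axis of fill_42 and the z axis of stand, either way round below 0.15 rad)) or (x of fill_18 in the frame of magazine between -0.006 and 0.006 m and y of fill_18 in the frame of magazine between -0.04 and 0.078 m and z of fill_18 in the frame of magazine between 0.025 and 0.032 m and angle between the z axis of fill_18 and the z axis of magazine, either way round below 0.12 rad and (x of fill_12 in the frame of stand between -0.015 and 0.015 m and y of fill_12 in the frame of stand between -0.115 and 0.115 m and z of fill_12 in the frame of stand below 0.032 m and angle between the z axis of fill_12 and the z axis of stand, either way round below 0.15 rad) and (x of fill_24 in the frame of stand between -0.015 and 0.015 m and y of fill_24 in the frame of stand between -0.115 and 0.115 m and z of fill_24 in the frame of stand below 0.032 m and angle between the z axis of fill_24 and the z axis of stand, either way round below 0.15 rad) and (x of fill_30 in the frame of stand between -0.015 and 0.015 m and y of fill_30 in the frame of stand between -0.115 and 0.115 m and z of fill_30 in the frame of stand below 0.032 m and angle between the z axis of fill_30 and the z axis of stand, either way round below 0.15 rad) and (x of fill_36 in the frame of stand between -0.015 and 0.015 m and y of fill_36 in the frame of stand between -0.115 and 0.115 m and z of fill_36 in the frame of stand below 0.032 m and angle between the z axis of fill_36 and the z axis of stand, either way round below 0.15 rad) and (x of fill_42 in the frame of stand between -0.015 and 0.015 m and y of fill_42 in the frame of stand between -0.115 and 0.115 m and z of fill_42 in the frame of stand below 0.032 m and angle between the z axis of fill_42 and the z axis of stand, either way round below 0.15 rad)) or (x of fill_24 in the frame of magazine between -0.006 and 0.006 m and y of fill_24 in the frame of magazine between -0.04 and 0.078 m and z of fill_24 in the frame of magazine between 0.025 and 0.032 m and angle between the z axis of fill_24 and the z axis of magazine, either way round below 0.12 rad and (x of fill_12 in the frame of stand between -0.015 and 0.015 m and y of fill_12 in the frame of stand between -0.115 and 0.115 m and z of fill_12 in the frame of stand below 0.032 m and angle between the z axis of fill_12 and the z axis of stand, either way round below 0.15 rad) and (x of fill_18 in the frame of stand between -0.015 and 0.015 m and y of fill_18 in the frame of stand between -0.115 and 0.115 m and z of fill_18 in the frame of stand below 0.032 m and angle between the z axis of fill_18 and the z axis of stand, either way round below 0.15 rad) and (x of fill_30 in the frame of stand between -0.015 and 0.015 m and y of fill_30 in the frame of stand between -0.115 and 0.115 m and z of fill_30 in the frame of stand below 0.032 m and angle between the z axis of fill_30 and the z axis of stand, either way round below 0.15 rad) and (x of fill_36 in the frame of stand between -0.015 and 0.015 m and y of fill_36 in the frame of stand between -0.115 and 0.115 m and z of fill_36 in the frame of stand below 0.032 m and angle between the z axis of fill_36 and the z axis of stand, either way round below 0.15 rad) and (x of fill_42 in the frame of stand between -0.015 and 0.015 m and y of fill_42 in the frame of stand between -0.115 and 0.115 m and z of fill_42 in the frame of stand below 0.032 m and angle between the z axis of fill_42 and the z axis of stand, either way round below 0.15 rad)) or (x of fill_30 in the frame of magazine between -0.006 and 0.006 m and y of fill_30 in the frame of magazine between -0.04 and 0.078 m and z of fill_30 in the frame of magazine between 0.025 and 0.032 m and angle between the z axis of fill_30 and the z axis of magazine, either way round below 0.12 rad and (x of fill_12 in the frame of stand between -0.015 and 0.015 m and y of fill_12 in the frame of stand between -0.115 and 0.115 m and z of fill_12 in the frame of stand below 0.032 m and angle between the z axis of fill_12 and the z axis of stand, either way round below 0.15 rad) and (x of fill_18 in the frame of stand between -0.015 and 0.015 m and y of fill_18 in the frame of stand between -0.115 and 0.115 m and z of fill_18 in the frame of stand below 0.032 m and angle between the z axis of fill_18 and the z axis of stand, either way round below 0.15 rad) and (x of fill_24 in the frame of stand between -0.015 and 0.015 m and y of fill_24 in the frame of stand between -0.115 and 0.115 m and z of fill_24 in the frame of stand below 0.032 m and angle between the z axis of fill_24 and the z axis of stand, either way round below 0.15 rad) and (x of fill_36 in the frame of stand between -0.015 and 0.015 m and y of fill_36 in the frame of stand between -0.115 and 0.115 m and z of fill_36 in the frame of stand below 0.032 m and angle between the z axis of fill_36 and the z axis of stand, either way round below 0.15 rad) and (x of fill_42 in the frame of stand between -0.015 and 0.015 m and y of fill_42 in the frame of stand between -0.115 and 0.115 m and z of fill_42 in the frame of stand below 0.032 m and angle between the z axis of fill_42 and the z axis of stand, either way round below 0.15 rad)) or (x of fill_36 in the frame of magazine between -0.006 and 0.006 m and y of fill_36 in the frame of magazine between -0.04 and 0.078 m and z of fill_36 in the frame of magazine between 0.025 and 0.032 m and angle between the z axis of fill_36 and the z axis of magazine, either way round below 0.12 rad and (x of fill_12 in the frame of stand between -0.015 and 0.015 m and y of fill_12 in the frame of stand between -0.115 and 0.115 m and z of fill_12 in the frame of stand below 0.032 m and angle between the z axis of fill_12 and the z axis of stand, either way round below 0.15 rad) and (x of fill_18 in the frame of stand between -0.015 and 0.015 m and y of fill_18 in the frame of stand between -0.115 and 0.115 m and z of fill_18 in the frame of stand below 0.032 m and angle between the z axis of fill_18 and the z axis of stand, either way round below 0.15 rad) and (x of fill_24 in the frame of stand between -0.015 and 0.015 m and y of fill_24 in the frame of stand between -0.115 and 0.115 m and z of fill_24 in the frame of stand below 0.032 m and angle between the z axis of fill_24 and the z axis of stand, either way round below 0.15 rad) and (x of fill_30 in the frame of stand between -0.015 and 0.015 m and y of fill_30 in the frame of stand between -0.115 and 0.115 m and z of fill_30 in the frame of stand below 0.032 m and angle between the z axis of fill_30 and the z axis of stand, either way round below 0.15 rad) and (x of fill_42 in the frame of stand between -0.015 and 0.015 m and y of fill_42 in the frame of stand between -0.115 and 0.115 m and z of fill_42 in the frame of stand below 0.032 m and angle between the z axis of fill_42 and the z axis of stand, either way round below 0.15 rad)) or (x of fill_42 in the frame of magazine between -0.006 and 0.006 m and y of fill_42 in the frame of magazine between -0.04 and 0.078 m and z of fill_42 in the frame of magazine between 0.025 and 0.032 m and angle between the z axis of fill_42 and the z axis of magazine, either way round below 0.12 rad and (x of fill_12 in the frame of stand between -0.015 and 0.015 m and y of fill_12 in the frame of stand between -0.115 and 0.115 m and z of fill_12 in the frame of stand below 0.032 m and angle between the z axis of fill_12 and the z axis of stand, either way round below 0.15 rad) and (x of fill_18 in the frame of stand between -0.015 and 0.015 m and y of fill_18 in the frame of stand between -0.115 and 0.115 m and z of fill_18 in the frame of stand below 0.032 m and angle between the z axis of fill_18 and the z axis of stand, either way round below 0.15 rad) and (x of fill_24 in the frame of stand between -0.015 and 0.015 m and y of fill_24 in the frame of stand between -0.115 and 0.115 m and z of fill_24 in the frame of stand below 0.032 m and angle between the z axis of fill_24 and the z axis of stand, either way round below 0.15 rad) and (x of fill_30 in the frame of stand between -0.015 and 0.015 m and y of fill_30 in the frame of stand between -0.115 and 0.115 m and z of fill_30 in the frame of stand below 0.032 m and angle between the z axis of fill_30 and the z axis of stand, either way round below 0.15 rad) and (x of fill_36 in the frame of stand between -0.015 and 0.015 m and y of fill_36 in the frame of stand between -0.115 and 0.115 m and z of fill_36 in the frame of stand below 0.032 m and angle between the z axis of fill_36 and the z axis of stand, either way round below 0.15 rad)))); the robot touches nothing.
It fails at once if the timer is moved by more than 3 cm (distance of lab_timer from where it was at the start of the episode above 0.03 m).
It fails at once if the cover-glass box is moved by more than 3 cm (distance of coverslips from where it was at the start of the episode above 0.03 m).
It fails at once if the marker is moved by more than 3 cm (distance of blue_marker from where it was at the start of the episode above 0.03 m).
It fails at once if the small bottle is moved by more than 3 cm (distance of control_bottle from where it was at the start of the episode above 0.03 m).
Of cartridge_0, cartridge_1, cartridge_2, cartridge_3, cartridge_4 only 3 to 4 are there at a start; the rules pass over those that are not, and their reading is None.
At some moment in a run one of cartridge_0, cartridge_1, cartridge_2, cartridge_3, cartridge_4 may be knocked a few centimetres aside while the robot is not near it.
It also fails if it takes over 210 s, if anything falls off the work surface, if the arm or the gripper's body presses on something with over 40 N, if the wrist force passes 120 N, or if a joint passes its speed limit or range.

## Working session

There is one attempt and no reset: what is moved stays moved. The work goes in short steps, Python scripts to look and compute and a shell command to move; the robot and the scene stay as the last step left them, time stands still between calls to the robot, and variables do not carry over. Pictures are saved under pics/ and viewed, about 12 in all and at most 16, crops included, and the job is handed in when it is done.

```bash
ls; mkdir -p pics
python3 - <<'E'
from station import r, vision
import cv2
print(r.state())
for n in ("scene","side"):
    c=vision.capture(n); cv2.imwrite(f"pics/{n}0.png",c["frame"]); print(n,c["camera_matrix"],c["world_from_camera"])
E
```

```text
pics
{'time': 0.0, 'q': array([ 1.00091461e+00,  2.21266538e-01,  1.52762007e+00, -2.37836114e-05,
        1.39469387e+00, -1.26102286e-01]), 'qvel': array([-1.17691457e-03, -2.41724546e-04, -4.20846820e-04, -1.45927771e-03,
       -4.96218763e-04, -7.19457738e-05]), 'tau': array([-1.08267199e-03, -4.94614112e+01, -3.87372994e+01,  6.96448982e-02,
        5.70895791e-02, -1.57647160e-04]), 'eef_pos': array([0.26801776, 0.56392065, 0.22140748]), 'ee_rot': array([ 2.20071247e-01,  9.75483295e-01, -9.38329350e-04, -3.27931085e-04]), 'force': array([ 0.11593514, -0.00732282,  0.26199985]), 'torque': array([ 0.00557167, -0.03388801,  0.05533993]), 'opening': 0.9995903661070034}
scene [[494.21643848   0.         317.21255033]
 [  0.         494.21643848 200.11677226]
 [  0.           0.           1.        ]] [[ 0.84344611 -0.31401391  0.43588292  0.02294089]
 [-0.5372104  -0.4958937   0.68227152 -0.8951387 ]
 [ 0.00190885 -0.8096201  -0.58695115  0.76484475]
 [ 0.          0.          0.          1.        ]]
side [[467.94985394   0.         318.86064443]
 [  0.         467.94985394 199.59569648]
 [  0.           0.           1.        ]] [[-0.98889021 -0.08593522  0.12129012  0.38705648]
 [-0.14735456  0.45932094 -0.87596284  0.99932401]
 [ 0.01956497 -0.88410373 -0.46688093  0.63032298]
 [ 0.          0.          0.          1.        ]]
```

View pics/scene0.png

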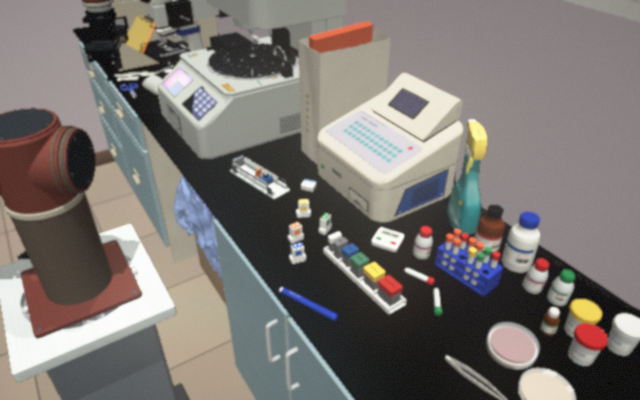

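View pics/side0.png

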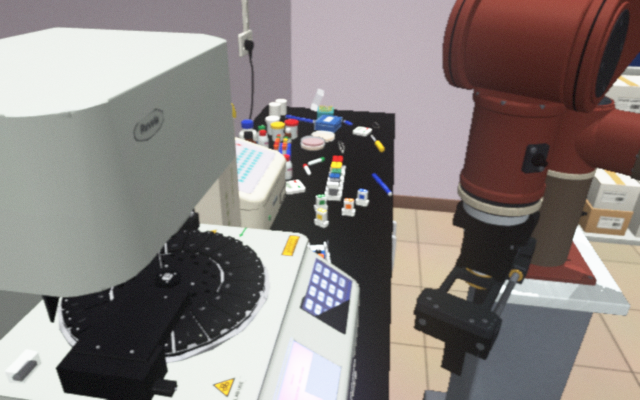

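The scene view shows the magazine around (260,176). There are four cartridges: yellow (303,208), orange (295,232), green (325,223) and blue (298,253). The stand runs from (333,245) to (397,300). Next I'll look at an enlarged crop.

Run:
```python
import cv2
f=cv2.imread("pics/scene0.png")[150:315,222:422]
cv2.imwrite("pics/crop0.png",cv2.resize(f,None,fx=4,fy=3.6,interpolation=cv2.INTER_CUBIC))
```

```text
(no output)
```

View pics/crop0.png

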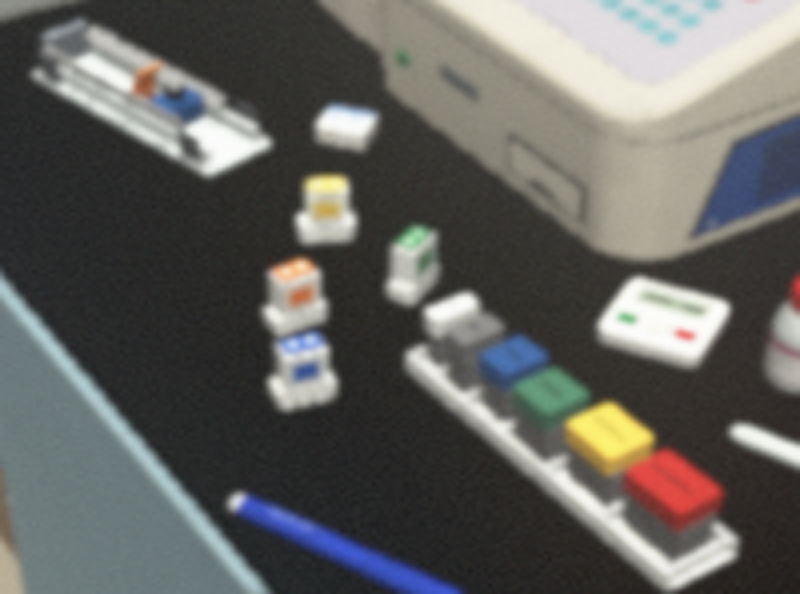

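The crop gives the cap tops, stand heads and magazine corners. The pad is orange at (148,80) and the stop is grey at (66,35). I'll turn these into world positions.

```bash
cat > h.py <<'E'
import numpy as np, cv2
from station import r, vision
from scipy.spatial.transform import Rotation as R
def ray(c,u,v,z):
    K,T=c["camera_matrix"],c["world_from_camera"]
    d=T[:3,:3]@np.linalg.solve(K,[u,v,1]); o=T[:3,3]
    return o+d*(z-o[2])/d[2]
def proj(c,p):
    K,T=c["camera_matrix"],c["world_from_camera"]
    q=K@(T[:3,:3].T@(np.asarray(p)-T[:3,3])); return q[:2]/q[2]
def go(x,y,z,yaw=None,st=None):
    """shift in cm in tool axes and turn, to a tool-down pose whose jaw (tool y) axis lies at world angle yaw"""
    s=st or r.state(); p=s["eef_pos"]; M=R.from_quat(s["ee_rot"])
    if yaw is None: t=M
    else:
        c=[R.from_matrix(np.array([[np.sin(a),np.cos(a),0],[-np.cos(a),np.sin(a),0],[0,0,-1]]).T@np.eye(3)) for a in ()]
        best=None
        for a in (yaw,yaw+np.pi):
            ty=np.array([np.cos(a),np.sin(a),0]); tz=np.array([0,0,-1.]); tx=np.cross(ty,tz)
            m=R.from_matrix(np.c_[tx,ty,tz])
            if best is None or (M.inv()*m).magnitude()<(M.inv()*best).magnitude(): best=m
        t=best
    d=M.inv().apply(np.array([x,y,z])-p)*100
    print("cm",d.round(2),"turn",(M.inv()*t).as_rotvec().round(3));
E
python3 - <<'E'
from h import *
c=vision.capture("scene")
def P(n,u,v,z): p=ray(c,u/4+222,v/3.6+150,z); print(n,p.round(4)); return p
for n,u,v,z in [("yel",327,184,.045),("yel footL",299,237,0),("yel footR",356,238,0),("gre",415,236,.045),("gre footL",388,297,0),("gre footR",420,306,0),("ora",295,270,.045),("ora fL",268,331,0),("ora fR",328,318,0),("blu",302,342,.045),("blu fL",276,408,0),("blu fR",337,397,0),
 ("f12",452,309,.05),("f18",478,329,.05),("f24",514,359,.05),("f30",549,395,.05),("f36",609,437,.05),("f42",677,486,.05),("stand near corner",668,588,0),("stand right",737,548,0),("stand left",406,358,.014),
 ("mag L",33,75,.003),("mag near",208,178,0),("mag right",271,143,.003),("stop",66,35,.036),("pad top",150,70,.042)]: P(n,u,v,z)
s=r.state();print(R.from_quat(s["ee_rot"]).as_matrix().round(3))
w=vision.capture("wrist");print(w["camera_matrix"][0,0]);Mt=R.from_quat(s["ee_rot"]);T=w["world_from_camera"];print(Mt.inv().apply(T[:3,3]-s["eef_pos"]).round(4));print((Mt.inv().as_matrix()@T[:3,:3]).round(3))
E
```

```text
yel [ 0.5271 -0.0441  0.045 ]
yel footL [ 0.5109 -0.0355  0.    ]
yel footR [ 0.5407 -0.0557  0.    ]
gre [ 0.5411 -0.122   0.045 ]
gre footL [ 0.5229 -0.1209  0.    ]
gre footR [ 0.5341 -0.1391  0.    ]
ora [ 0.4626 -0.1147  0.045 ]
ora fL [ 0.4443 -0.1123  0.    ]
ora fR [ 0.481  -0.1201  0.    ]
blu [ 0.4302 -0.1774  0.045 ]
blu fL [ 0.4116 -0.1782 -0.    ]
blu fR [ 0.4457 -0.188   0.    ]
f12 [ 0.5142 -0.2006  0.05  ]
f18 [ 0.5157 -0.224   0.05  ]
f24 [ 0.5164 -0.2571  0.05  ]
f30 [ 0.5136 -0.2927  0.05  ]
f36 [ 0.5188 -0.3375  0.05  ]
f42 [ 0.5236 -0.3863  0.05  ]
stand near corner [ 0.5048 -0.4091  0.    ]
stand right [ 0.5535 -0.4051  0.    ]
stand left [ 0.4899 -0.1913  0.014 ]
mag L [0.4553 0.2437 0.003 ]
mag near [0.4961 0.0575 0.    ]
mag right [0.5517 0.0706 0.003 ]
stop [0.4806 0.2355 0.036 ]
pad top [0.5034 0.1493 0.042 ]
[[-0.903  0.429 -0.001]
 [ 0.429  0.903 -0.001]
 [ 0.    -0.002 -1.   ]]
347.209689390968
[ 7.100e-02 -1.000e-04 -1.619e-01]
[[-0.    -0.966 -0.259]
 [ 1.     0.    -0.002]
 [ 0.002 -0.259  0.966]]
```

```bash
sed -i '/c=\[R.from_matrix/d' h.py
python3 - <<'E'
from h import *
go(.48,-.10,.20,0)
c=vision.capture("scene")
for u,v in ((165,120),(205,155),(318,180),(330,150)): print(ray(c,u,v,0).round(3))
E
```

```text
cm [-47.65 -50.88   2.24] turn [-1.000e-03  1.000e-03  1.127e+00]
[0.403 0.661 0.   ]
[0.43 0.37 0.  ]
[0.644 0.073 0.   ]
[0.765 0.194 0.   ]
```

```bash
python3 -m creep '8.7 -2 -4 0 0 0 0; 8.7 -4 -8.5 0 0 0 0; 8.7 -6 -12.7 0 0 0 0; 8.7 -9 -19 0 0 0 0; 8.7 -12 -25.3 0 0 0 0'
python3 -m creep '8.7 0 0 0 0 0 0; 8.7 0 0 0 0 0 0'
python3 - <<'E'
from h import *
print(r.state()["eef_pos"]);go(.48,-.10,.13,0)
E
```

```text
time: 0.75
eef_pos: [0.2676, 0.3223, 0.2223]
ee_rot: [0.22, 0.976, -0.0, 0.0]
force: [1.6, -0.6, 0.5]
opening: 0.995
time: 0.95
eef_pos: [0.2684, 0.3235, 0.223]
ee_rot: [0.221, 0.975, 0.001, 0.0]
force: [-0.6, 1.3, -0.1]
opening: 1.0
[0.26844676 0.3235276  0.22301898]
cm [-37.35 -29.1    9.27] turn [ 2.000e-03 -1.000e-03  1.125e+00]
```

```bash
python3 -m creep '8.7 -4 -3 0 0 0 0.12; 8.7 -8 -6 0 0 0 0.25; 8.7 -12 -9 0 0 0 0.38; 8.7 -16 -12 0 0 0 0.5; 8.7 -19 -14.5 0 0 0 0.62'
python3 -m creep '8.7 0 0 0 0 0 0; 8.7 0 0 0 0 0 0'
python3 - <<'E'
from h import *
print(r.state()["eef_pos"]);go(.48,-.10,.13,0)
E
```

```text
time: 1.45
eef_pos: [0.3793, 0.1102, 0.2231]
ee_rot: [0.509, 0.861, 0.0, 0.001]
force: [1.4, 0.2, -0.5]
opening: 0.998
time: 1.65
eef_pos: [0.3782, 0.1117, 0.2226]
ee_rot: [0.507, 0.862, 0.0, -0.0]
force: [-0.1, -1.1, -0.3]
opening: 1.0
[0.37818564 0.11170757 0.22264482]
cm [-23.46  -1.37   9.24] turn [-0.    -0.001  0.506]
```

```bash
python3 -m creep '8.7 -5 0 2 0 0 0.12; 8.7 -10 -0.5 4 0 0 0.25; 8.7 -15 -1 6 0 0 0.38; 8.7 -20 -1 8 0 0 0.5; 8.7 -23.5 -1.4 9.2 0 0 0.506'
python3 -m creep '8.7 0 0 0 0 0 0; 8.7 0 0 0 0 0 0'
python3 - <<'E'
from h import *
c=vision.capture("wrist"); np.savez("pics/w1.npz",**{k:c[k] for k in ("camera_matrix","world_from_camera")})
cv2.imwrite("pics/w1.png",cv2.resize(c["frame"],(800,500),interpolation=cv2.INTER_CUBIC))
E
```

```text
time: 2.15
eef_pos: [0.4797, -0.0974, 0.1307]
ee_rot: [0.706, 0.708, 0.0, -0.0]
force: [0.2, 0.1, 0.5]
opening: 1.003
time: 2.35
eef_pos: [0.4783, -0.0968, 0.1304]
ee_rot: [0.706, 0.708, -0.0, -0.002]
force: [-1.0, 1.0, 0.4]
opening: 1.001
```

View pics/w1.png

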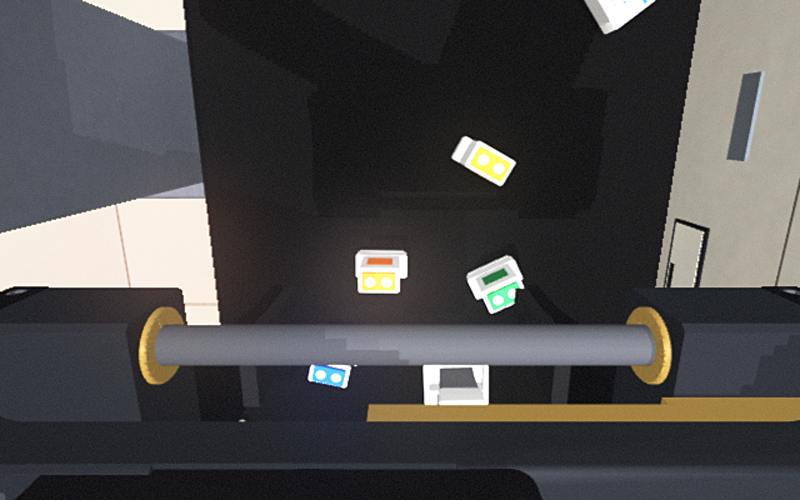

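The wrist view at 800x500 shows the cap centres: yellow (492,164), orange (380,283), green (503,297), blue (329,376). Their widths are at about -28°, 0°, +25° and -8°. The hand hides whatever is below the TCP.

```bash
python3 - <<'E'
from h import *
c=dict(np.load("pics/w1.npz"))
P=lambda u,v,z=.045: ray(c,u/1.25,v/1.25,z)
for n,u,v,a,b in [("yel",492,164,(484,159),(501,168)),("ora",379.5,282.5,(368,283),(389,282)),("gre",503,297,(497,300),(511,294)),("blu",329,376,(321,375),(336,377))]:
    d=P(*b)-P(*a); print(n,P(u,v).round(4),"circles deg",np.degrees(np.arctan2(d[1],d[0])).round(1))
for n,a,b in [("yel cap top edge",(474,147),(516,163)),("yel low",(470,168),(501,186)),("ora low",(359,293),(400,293)),("gre low",(492,313),(518,301)),("gre foot",(468,279),(516,257)),("blu low",(308,383),(347,388))]:
    d=P(*b)-P(*a); print(n,np.degrees(np.arctan2(d[1],d[0])).round(1),np.hypot(*d[:2]).round(4))
f=cv2.imread("pics/w1.png")
E
python3 - <<'E'
import cv2
f=cv2.imread("pics/w1.png")[130:400,300:540]
cv2.imwrite("pics/w1c.png",cv2.resize(f,None,fx=2.2,fy=2.2,interpolation=cv2.INTER_CUBIC))
E
```

```text
yel [ 0.5263 -0.045   0.045 ] circles deg -26.8
ora [ 0.4623 -0.1157  0.045 ] circles deg 3.1
gre [ 0.5374 -0.1248  0.045 ] circles deg 25.4
blu [ 0.4291 -0.1794  0.045 ] circles deg -8.4
yel cap top edge -20.0 0.0255
yel low -29.1 0.0207
ora low 0.2 0.0249
gre low 27.3 0.0174
gre foot 26.5 0.0312
blu low -8.1 0.0253
```

View pics/w1c.png

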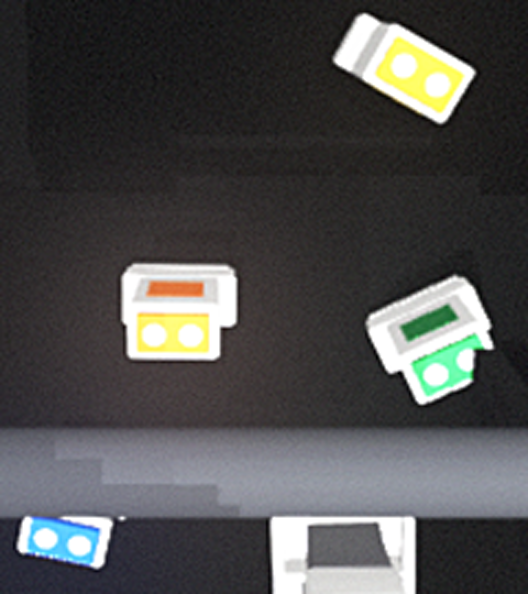

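Run:
```python
from h import *
go(.5267,-.0445,.08,-.48)
```

```text
cm [5.16 4.86 5.12] turn [-0.001 -0.001  0.484]
```

```bash
python3 -m creep '5 1.5 1.5 0 0 0 0.12; 5 3 3 1.5 0 0 0.25; 5 4.5 4.2 3.5 0 0 0.37; 5 5.15 4.85 5.1 0 0 0.48; 5 5.15 4.85 5.1 0 0 0.48' ; python3 -m creep '5 0 0 0 0 0 0; 5 0 0 0 0 0 0;5 0 0 0 0 0 0'
python3 - <<'E'
from h import *
go(.5267,-.0445,.031,-.48)
c=vision.capture("wrist"); print([ (proj(c,(.5267,-.0445,z))).round(0) for z in (.0,.045)])
c=vision.capture("side"); p=proj(c,(.5267,-.0445,.04)); print(p)
u,v=p.astype(int); cv2.imwrite("pics/s1.png",cv2.resize(c["frame"][v-45:v+45,u-60:u+60],None,fx=6,fy=6,interpolation=cv2.INTER_CUBIC))
E
```

```text
time: 2.9
eef_pos: [0.5256, -0.0431, 0.0793]
ee_rot: [0.854, 0.521, -0.001, -0.001]
force: [-0.5, 0.1, -0.4]
opening: 0.639
time: 3.2
eef_pos: [0.5272, -0.0469, 0.082]
ee_rot: [0.854, 0.52, 0.001, 0.001]
force: [-0.1, -0.5, -0.1]
opening: 0.577
cm [ 0.19 -0.16  5.1 ] turn [ 0.002 -0.     0.002]
[array([322., 200.]), array([322., 220.])]
[320.4776567  211.40446059]
```

View pics/s1.png

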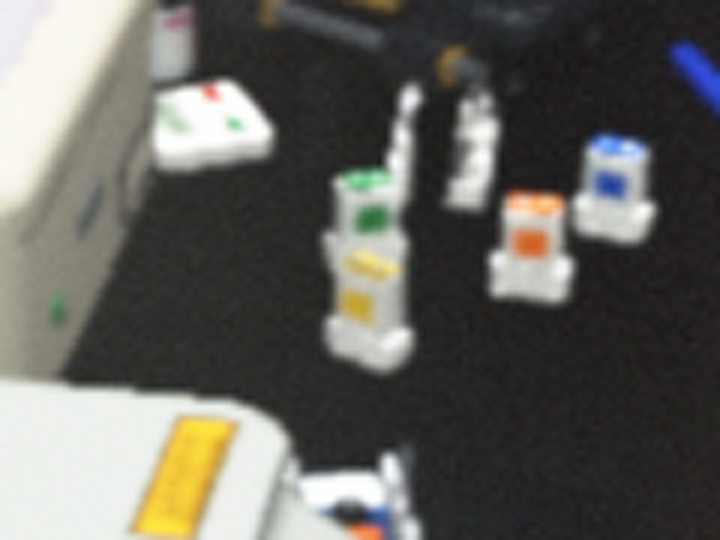

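The side view is consistent with the fingers straddling the yellow cartridge. I'll go down and grip it.

```bash
python3 -m creep '5 0.1 -0.1 2 0 0 0; 5 0.1 -0.1 4 0 0 0; 5 0.1 -0.1 5 0 0 0; 5 0.1 -0.1 5 0 0 0;5 0.1 -0.1 5 0 0 0'; python3 -m creep '1.5 0 0 0 0 0 0;1.5 0 0 0 0 0 0;1.5 0 0 0 0 0 0;1.5 0 0 0 0 0 0;1.5 0 0 0 0 0 0'; python3 -m creep '1.5 0 0 0 0 0 0;1.5 0 0 -2 0 0 0;1.5 0 0 -6 0 0 0;1.5 0 0 -8 0 0 0;1.5 0 0 -8 0 0 0'
python3 - <<'E'
from h import *
s=r.state(); print(s["eef_pos"]); 
th=.222; m0=np.array([.5003,.1671]); xh=np.array([np.cos(th),np.sin(th)]); yh=np.array([-xh[1],xh[0]])
p=m0+.067*yh; print("mag target",p); go(*p,.12,th)
E
```

```text
time: 3.8
eef_pos: [0.5264, -0.0456, 0.031]
ee_rot: [0.855, 0.519, 0.0, 0.0]
force: [0.9, -0.1, -0.2]
opening: 0.57
time: 4.3
eef_pos: [0.5264, -0.0454, 0.0309]
ee_rot: [0.855, 0.519, 0.0, 0.0]
force: [0.9, 1.0, 1.3]
opening: 0.283
time: 4.8
eef_pos: [0.5288, -0.0459, 0.1141]
ee_rot: [0.855, 0.519, 0.002, 0.002]
force: [0.6, 0.4, -0.3]
opening: 0.281
[ 0.52880963 -0.0459216   0.11414723]
mag target [0.48554787 0.23245576]
cm [ 22.71 -16.66  -0.66] turn [ 0.007  0.001 -0.701]
```

Run:
```python
from h import *
th=.222; m0=np.array([.5003,.1671]); yh=np.array([-np.sin(th),np.cos(th)])
p=m0-.07*yh; print(p); go(*p,.13,th)
```

```text
[0.51571267 0.09881787]
cm [12.24 -7.82 -1.62] turn [ 0.007  0.001 -0.701]
```

```bash
python3 -m creep '1.5 3 -2 -0.5 0 0 -0.14; 1.5 6 -4 -1 0 0 -0.28; 1.5 9 -6 -1.6 0 0 -0.42; 1.5 12.2 -7.8 -1.6 0 0 -0.56; 1.5 12.2 -7.8 -1.6 0 0 -0.7';python3 -m creep '1.5 0 0 0 0 0 0;1.5 0 0 0 0 0 0;1.5 0 0 0 0 0 0'
python3 - <<'E'
from h import *
c=vision.capture("wrist"); np.savez("pics/w2.npz",**{k:c[k] for k in ("camera_matrix","world_from_camera")})
cv2.imwrite("pics/w2.png",cv2.resize(c["frame"][0:300,130:530],(800,600),interpolation=cv2.INTER_CUBIC))
E
```

```text
time: 5.3
eef_pos: [0.5117, 0.1026, 0.1251]
ee_rot: [0.621, 0.784, -0.0, -0.001]
force: [0.6, -0.2, -1.2]
opening: 0.282
time: 5.6
eef_pos: [0.5128, 0.0982, 0.1258]
ee_rot: [0.626, 0.78, -0.0, -0.0]
force: [-0.4, 0.5, -0.6]
opening: 0.283
```

View pics/w2.png

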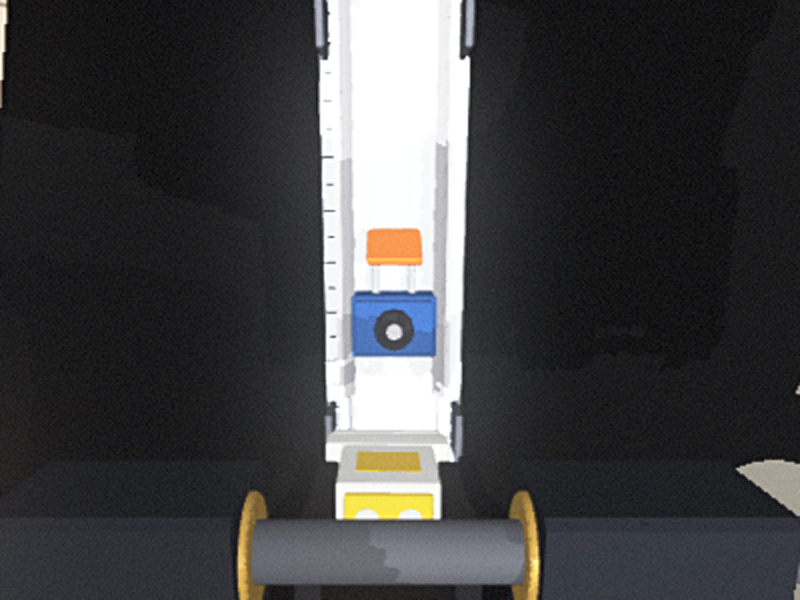

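The view shows the magazine nearly aligned with the image. The wall edges run from (319,60) to (328,440) and from (470,60) to (459,450). The pad's front edge is at (394,229) and its ramp top at (394,264). The held yellow cartridge is upright at (388,480).

Run:
```python
from h import *
c=dict(np.load("pics/w2.npz"))
P=lambda u,v,z: ray(c,u/2+130,v/2,z)[:2]
th=.222; m0=np.array([.5003,.1671]); A=np.array([[np.cos(th),np.sin(th)],[-np.sin(th),np.cos(th)]])
for n,u,v,z in [("L far",319,60,.019),("L near",326,400,.019),("R far",470,60,.019),("R near",460,400,.019),("end near top",393,432,.006),("end bottom",393,460,.0),("pad face",394,229,.026),("pad face z6",394,229,.006),("pad top",394,264,.042),("lips startL",320,58,.031),("tick0",328,157,.019),("tick1",328,211,.019),("tick2",328,263,.019),("tick3",331,312,.019)]:
    print(n,((A@(P(u,v,z)-m0))*1000).round(1))
s=r.state(); print("tcp mag",(A@(s["eef_pos"][:2]-m0)*1000).round(1), s["eef_pos"][2])
bc=s["eef_pos"][2]+.014
print("cart top edge centre", (A@(P(389,493,bc)-m0)*1000).round(1),"front bottom L/R widths",[(A@(P(x,449,bc-.016)-m0)*1000).round(1) for x in(339,438)])
go(*(m0+[0,0]),.13,th)
```

```text
L far [-27.5  50.9]
L near [-28.5 -74.4]
R far [26.1 50.6]
R near [ 25.4 -74.6]
end near top [ -1.5 -92.3]
end bottom [  -1.5 -107.3]
pad face [-1.  -7.4]
pad face z6 [-0.9 -8. ]
pad top [ -1.2 -18.8]
lips startL [-26.   49.3]
tick0 [-25.2  18.2]
tick1 [-25.7  -1. ]
tick2 [-26.2 -20.1]
tick3 [-25.5 -38.9]
tcp mag [ -2.8 -70.1] 0.12601976006989615
cart top edge centre [ -3.2 -62.8] front bottom L/R widths [array([-15.7, -57.8]), array([  9. , -57.9])]
cm [ 7.01  0.25 -0.4 ] turn [-0.001 -0.    -0.004]
```

```bash
cat >> h.py <<'E'
TH=.215
_a0=np.array([[np.cos(.222),np.sin(.222)],[-np.sin(.222),np.cos(.222)]])
M0=np.array([.5003,.1671])+_a0.T@[-.0012,-.001]
AM=np.array([[np.cos(TH),np.sin(TH)],[-np.sin(TH),np.cos(TH)]])
def mag(x,y,z): return (*(M0+AM.T@[x/1000,y/1000]),z)
def inmag(p): return (AM@(np.asarray(p)[:2]-M0)*1000).round(1)
def gomag(x,y,z): print("now",inmag(r.state()["eef_pos"]),r.state()["eef_pos"][2].round(4)); go(*mag(x,y,z),TH)
E
python3 - <<'E'
from h import *
print(M0); c=vision.capture("scene")
for u,v in ((205,155),(250,148),(300,130),(303,150),(318,180)): p=ray(c,u,v,0); print(u,v,p.round(3),inmag(p))
gomag(0,65,.13)
E
```

```text
[0.49934963 0.16586032]
205 155 [0.43 0.37 0.  ] [-24.5 214.6]
250 148 [0.563 0.336 0.   ] [ 98.3 152.4]
300 130 [0.754 0.354 0.   ] [288.6 129.9]
303 150 [0.695 0.238 0.   ] [206.3  28.8]
318 180 [0.644 0.073 0.   ] [ 121.8 -121.1]
now [ -1.  -69.1] 0.1262
cm [13.41  0.14 -0.38] turn [-0.    -0.     0.003]
```

```bash
python3 -m creep '1.5 4 0 0 0 0 0;1.5 8 0.1 0 0 0 0;1.5 11 0.1 0 0 0 0;1.5 13.4 0.1 1 0 0 0;1.5 13.4 0.1 3 0 0 0';python3 -m creep '1.5 0 0 1 0 0 0;1.5 0 0 2.2 0 0 0;1.5 0 0 2.2 0 0 0;1.5 0 0 2.2 0 0 0'
python3 - <<'E'
from h import *
gomag(0,65,.07)
c=vision.capture("wrist"); np.savez("pics/w3.npz",**{k:c[k] for k in ("camera_matrix","world_from_camera")})
cv2.imwrite("pics/w3.png",cv2.resize(c["frame"][100:340,160:480],(800,600),interpolation=cv2.INTER_CUBIC))
E
```

```text
time: 6.2
eef_pos: [0.4858, 0.2325, 0.0981]
ee_rot: [0.625, 0.781, 0.002, 0.001]
force: [0.4, -0.2, -0.9]
opening: 0.281
time: 6.6
eef_pos: [0.485, 0.2292, 0.0745]
ee_rot: [0.625, 0.78, -0.0, -0.0]
force: [0.7, 0.6, -0.9]
opening: 0.285
now [-0.5 65. ] 0.0745
cm [0.   0.05 0.45] turn [-0.     0.     0.005]
```

View pics/w3.png

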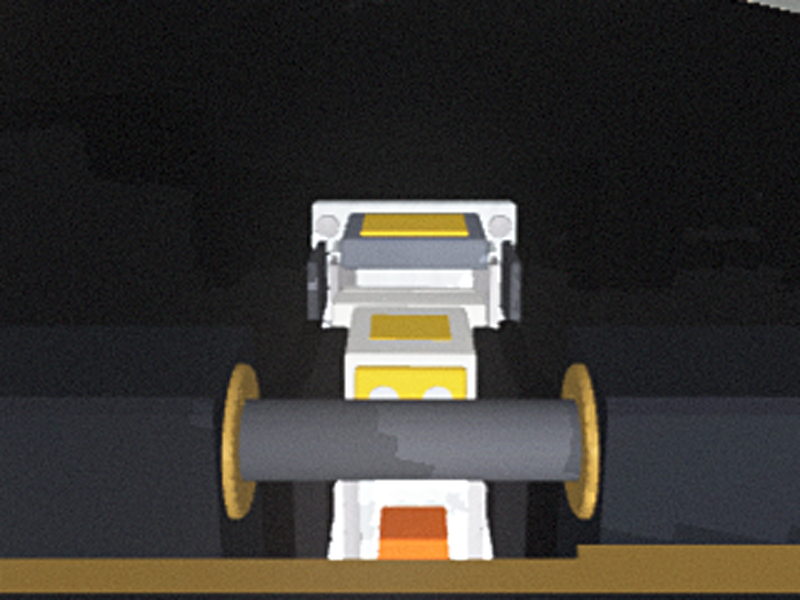

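The stop's top front edge runs from (342,243) to (487,243), with the plate centred at 414.5. The cart top edge runs from (345,355) to (476,355).

Run:
```python
from h import *
c=dict(np.load("pics/w3.npz"))
P=lambda u,v,z: inmag(ray(c,u/2.5+160,v/2.5+100,z))
z=.0745+.014
print("stop",P(342,242,.036),P(488,242,.036),"plate z6?",P(312,203,.006),P(516,203,.006),P(313,203,.019),P(516,203,.019))
print("stop face bottom",P(415,268,.006), P(415,268,.026))
print("cart top",P(345,355,z),P(476,355,z))
```

```text
stop [-17.4  81.4] [17.5 81.6] plate z6? [-27.7  84.2] [27.7 84.5] [-26.   87.1] [26.  87.4]
stop face bottom [ 0.4 65.9] [ 0.2 72. ]
cart top [-13.   74.2] [11.  74.3]
```

```bash
python3 -m creep '1.5 -0.1 0.08 0.4 0 0 0;1.5 -0.1 0.08 1.2 0 0 0;1.5 -0.1 0.08 2 0 0 0;1.5 -0.1 0.08 2.6 0 0 0';python3 -m creep '1.5 0 0 0.5 0 0 0;1.5 0 0 1 0 0 0;1.5 0 0 1.1 0 0 0;1.5 0 0 1.1 0 0 0'
python3 - <<'E'
from h import *
gomag(0,65,.0375)
E
```

```text
time: 7.05
eef_pos: [0.486, 0.2291, 0.0481]
ee_rot: [0.625, 0.781, 0.0, 0.0]
force: [-0.2, -1.4, 2.2]
opening: 0.279
time: 7.45
eef_pos: [0.4854, 0.229, 0.0372]
ee_rot: [0.625, 0.781, -0.0, -0.0]
force: [-0.1, 0.7, -0.0]
opening: 0.283
now [-0.1 64.7] 0.0372
cm [ 0.03  0.01 -0.03] turn [-0.001  0.     0.006]
```

```bash
python3 -m creep '1.5 0.1 0 0 0 0 0;1.5 0.2 0 0 0 0 0;1.5 0.2 0 0 0 0 0';python3 -m creep '1.5 0.1 0 0 0 0 0;1.5 0.15 0 0 0 0 0;1.5 0.15 0 0 0 0 0'; python3 -m creep '1.5 0.1 0 0 0 0 0;1.5 0.1 0 0 0 0 0'
python3 - <<'E'
from h import *
gomag(0,65,.0375)
E
```

```text
time: 7.75
eef_pos: [0.4852, 0.2304, 0.0374]
ee_rot: [0.625, 0.781, -0.001, 0.0]
force: [1.1, -4.3, -0.6]
opening: 0.285
time: 8.05
eef_pos: [0.4852, 0.2306, 0.0374]
ee_rot: [0.625, 0.781, -0.001, 0.001]
force: [1.5, -9.5, 0.7]
opening: 0.287
time: 8.25
eef_pos: [0.4851, 0.2307, 0.0375]
ee_rot: [0.625, 0.781, -0.002, 0.002]
force: [2.4, -12.3, 1.5]
opening: 0.284
now [-0.1 66.4] 0.0375
cm [-0.14  0.01 -0.  ] turn [-0.001  0.005  0.007]
```

```bash
python3 -m creep '1.5 -0.4 0 0 0 0 0;3.8 -0.4 0 0 0 0 0;3.8 -0.4 0 0 0 0 0;3.8 -0.4 0 0 0 0 0;3.8 -0.4 0 0 0 0 0';python3 -m creep '3.8 0 0 -1 0 0 0;3.8 0 0 -2.5 0 0 0;3.8 0 0 -5 0 0 0;3.8 -5 0 -8 0 0 0;3.8 -9 0 -8 0 0 0'
python3 - <<'E'
from h import *
open("h.py","a").write('''
CAP={"yel":(303.75,201),"gre":(325.75,215.6),"ora":(295.75,225),"blu":(297.5,245)}
def check():
    a=cv2.imread("pics/scene0.png").astype(int); b=vision.capture("scene")["frame"].astype(int)
    for k,(u,v) in CAP.items():
        s=np.s_[int(v)-6:int(v)+12,int(u)-8:int(u)+8]; print(k,abs(a[s]-b[s]).mean().round(1),end=" ")
    print(); return b.astype(np.uint8)
''')
gomag(0,-30,.13); go(.4625,-.115,.08,.01)
E
python3 -c "
from h import *
check()"
```

```text
time: 8.75
eef_pos: [0.4856, 0.2299, 0.0376]
ee_rot: [0.625, 0.781, 0.0, -0.0]
force: [-0.6, -0.2, -0.3]
opening: 0.426
time: 9.25
eef_pos: [0.5084, 0.1425, 0.123]
ee_rot: [0.623, 0.782, 0.003, 0.003]
force: [2.1, -0.5, 0.6]
opening: 0.435
now [  3.8 -24.7] 0.123
cm [-0.52 -0.38 -0.7 ] turn [0.008 0.    0.01 ]
cm [-24.08 -10.25   4.23] turn [ 0.008 -0.     0.215]
yel 94.1 gre 2.0 ora 2.0 blu 1.7
```

```bash
python3 -m creep '4.6 -5 -2 0 0 0 0.05;4.6 -10 -4 0 0 0 0.1;4.6 -15 -6.5 0.5 0 0 0.15;4.6 -20 -9 2 0 0 0.21;4.6 -24 -10.2 4 0 0 0.21';python3 -m creep '4.6 0 0 0 0 0 0;4.6 0 0 0 0 0 0;4.6 0 0 0 0 0 0'
python3 -c "
from h import *
print(r.state()['eef_pos']);go(.4625,-.115,.031,.01)"
```

```text
time: 9.8
eef_pos: [0.4613, -0.1011, 0.0862]
ee_rot: [0.704, 0.71, 0.001, 0.002]
force: [0.7, -0.1, -0.4]
opening: 0.527
time: 10.1
eef_pos: [0.4612, -0.0983, 0.0849]
ee_rot: [0.703, 0.711, 0.0, 0.0]
force: [0.4, -0.0, -0.2]
opening: 0.523
[ 0.4612328  -0.09828347  0.08492832]
cm [-1.67  0.1   5.39] turn [0.001 0.    0.001]
```

```bash
python3 -m creep '4.6 -1.67 0.1 1 0 0 0;4.6 -1.67 0.1 2 0 0 0;4.6 -1.67 0.1 4 0 0 0;4.6 -1.67 0.1 5.4 0 0 0;4.6 -1.67 0.1 5.4 0 0 0';python3 -m creep '4.6 0 0 0 0 0 0;1.5 0 0 0 0 0 0;1.5 0 0 0 0 0 0;1.5 0 0 0 0 0 0;1.5 0 0 0 0 0 0'
python3 -m creep '1.5 0 0 -2 0 0 0;1.5 0 0 -5 0 0 0;1.5 0 0 -8 0 0 0;1.5 0 0 -8 0 0 0;1.5 0 0 -8 0 0 0'
python3 -c "
from h import *
gomag(0,-60,.13)"
```

```text
time: 10.6
eef_pos: [0.4601, -0.1133, 0.028]
ee_rot: [0.703, 0.712, -0.001, -0.002]
force: [-0.6, 0.7, 0.5]
opening: 0.53
time: 11.1
eef_pos: [0.4622, -0.1158, 0.0305]
ee_rot: [0.703, 0.711, 0.0, 0.001]
force: [-0.6, 0.7, 2.5]
opening: 0.286
time: 11.6
eef_pos: [0.4621, -0.1159, 0.1105]
ee_rot: [0.703, 0.711, 0.0, 0.001]
force: [0.7, -0.3, -0.5]
opening: 0.284
now [ -96.5 -267.3] 0.1105
cm [22.26  5.25 -1.96] turn [ 0.002  0.001 -0.204]
```

```bash
python3 -m creep '1.5 5 0.6 -1 0 0 -0.05;1.5 10 1 -1 0 0 -0.1;1.5 15 1.5 -1 0 0 -0.15;1.5 20 2 -1 0 0 -0.204;1.5 25 2.5 -1 0 0 -0.204'; python3 -m creep '1.5 0 0 0 0 0 0;1.5 0 0 0 0 0 0;1.5 0 0 0 0 0 0'
python3 -c "
from h import *
gomag(0.4,46.8,.075)"
```

```text
time: 12.1
eef_pos: [0.4823, 0.1342, 0.1181]
ee_rot: [0.627, 0.779, -0.001, -0.001]
force: [1.1, -0.6, -0.2]
opening: 0.28
time: 12.4
eef_pos: [0.4828, 0.1314, 0.1186]
ee_rot: [0.627, 0.779, -0.001, -0.001]
force: [-0.0, 0.5, -0.4]
opening: 0.281
now [-23.5 -30.1] 0.1186
cm [7.7  2.39 4.35] turn [-0.003  0.    -0.001]
```

```bash
python3 -m creep '1.5 3 1 0 0 0 0;1.5 6 2 0 0 0 0;1.5 7.7 2.4 1 0 0 0;1.5 7.7 2.4 3 0 0 0;1.5 7.7 2.4 4.3 0 0 0'; python3 -m creep '1.5 0 0 0 0 0 0;1.5 0 0 0 0 0 0;1.5 0 0 0 0 0 0'
python3 - <<'E'
from h import *
gomag(0.4,46.8,.0365)
c=vision.capture("wrist"); np.savez("pics/w4.npz",**{k:c[k] for k in ("camera_matrix","world_from_camera")})
cv2.imwrite("pics/w4.png",cv2.resize(c["frame"][100:340,160:480],(800,600),interpolation=cv2.INTER_CUBIC))
E
```

```text
time: 12.9
eef_pos: [0.4903, 0.2111, 0.0753]
ee_rot: [0.628, 0.778, -0.001, -0.0]
force: [-1.1, -0.5, -1.5]
opening: 0.283
time: 13.2
eef_pos: [0.4916, 0.2121, 0.0778]
ee_rot: [0.628, 0.778, 0.0, 0.0]
force: [-0.4, 0.9, -1.0]
opening: 0.278
now [ 2.3 46.9] 0.0778
cm [-0.01 -0.19  4.13] turn [ 0.001 -0.    -0.001]
```

View pics/w4.png

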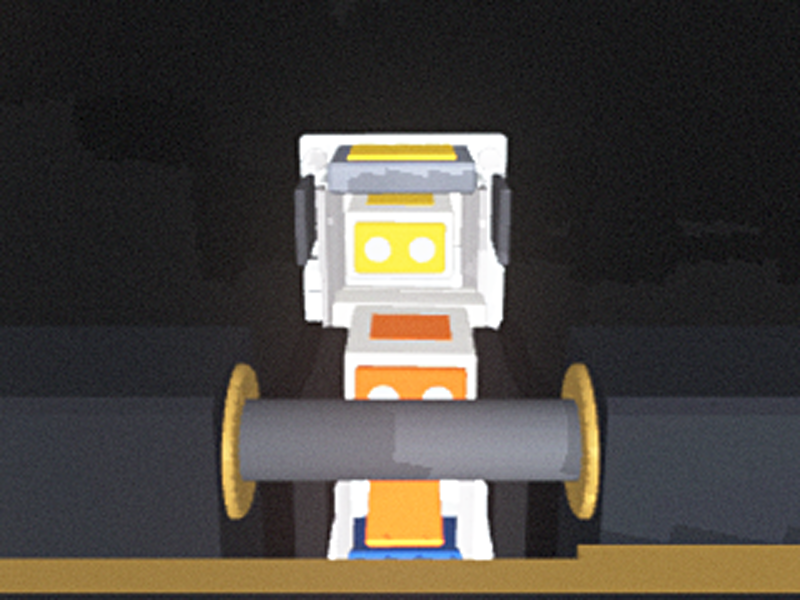

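The yellow cartridge sits upright against the stop, with its cap at (400,248). The held orange one is about 2 mm too far +x, which the pose reading confirms. I'll correct that, insert it and close up the row.

```bash
python3 -m creep '1.5 0 -0.19 0.5 0 0 0;1.5 0 -0.19 1.3 0 0 0;1.5 0 -0.19 2.1 0 0 0;1.5 0 -0.19 2.9 0 0 0';python3 -m creep '1.5 0 0 0.5 0 0 0;1.5 0 0 1.1 0 0 0;1.5 0 0 1.2 0 0 0;1.5 0 0 1.2 0 0 0'; python3 -m creep '1.5 0.1 0 0 0 0 0;1.5 0.2 0 0 0 0 0;1.5 0.3 0 0 0 0 0;1.5 0.3 0 0 0 0 0'; python3 -m creep '1.5 0.15 0 0 0 0 0;1.5 0.15 0 0 0 0 0'
python3 - <<'E'
from h import *
gomag(0,48,.0365)
E
```

```text
time: 13.65
eef_pos: [0.4894, 0.2126, 0.0476]
ee_rot: [0.627, 0.779, 0.0, 0.0]
force: [1.1, 0.2, 1.4]
opening: 0.286
time: 14.05
eef_pos: [0.4889, 0.2124, 0.0361]
ee_rot: [0.627, 0.779, -0.0, -0.0]
force: [-0.4, 0.0, 6.2]
opening: 0.282
time: 14.45
eef_pos: [0.4888, 0.2143, 0.0362]
ee_rot: [0.627, 0.779, -0.001, 0.001]
force: [0.8, -4.7, 5.6]
opening: 0.286
time: 14.65
eef_pos: [0.4888, 0.2146, 0.0362]
ee_rot: [0.627, 0.779, -0.001, 0.002]
force: [0.8, -9.4, 5.8]
opening: 0.284
now [ 0.1 49.9] 0.0362
cm [-0.19 -0.01 -0.03] turn [0.    0.004 0.001]
```

```bash
python3 -m creep '1.5 -0.25 0 -0.05 0 0 0;3.8 -0.25 0 -0.05 0 0 0;3.8 -0.25 0 -0.05 0 0 0;3.8 -0.25 0 -0.05 0 0 0;3.8 -0.25 0 -0.05 0 0 0';python3 -m creep '3.8 0 0 -1 0 0 0;3.8 0 0 -4 0 0 0;3.8 0 0 -8 0 0 0;4.6 -5 0 -8 0 0 0;4.6 -10 0 -8 0 0 0';python3 -m creep '4.6 -4 0 0 0 0 0.05;4.6 -8 0 0 0 0 0;4.6 -8 0 0 0 0 0;4.6 -8 0 0 0 0 0;4.6 -8 0 0 0 0 0'
python3 - <<'E'
from h import *
print(r.state()["eef_pos"]);go(.5395,-.124,.085,.45);check()
E
```

```text
time: 15.15
eef_pos: [0.4882, 0.2145, 0.0361]
ee_rot: [0.627, 0.779, -0.0, -0.0]
force: [0.1, -0.1, -0.5]
opening: 0.431
time: 15.65
eef_pos: [0.5115, 0.117, 0.1194]
ee_rot: [0.626, 0.78, 0.002, 0.002]
force: [1.9, 0.2, 0.2]
opening: 0.508
time: 16.15
eef_pos: [0.5267, 0.0394, 0.1166]
ee_rot: [0.627, 0.779, 0.0, -0.0]
force: [-0.6, 0.4, 0.6]
opening: 0.535
[0.5266685  0.03937434 0.11663798]
cm [-16.24  -2.23   3.16] turn [ 0.    -0.    -0.235]
yel 99.0 gre 3.0 ora 98.0 blu 21.7
```

Run:
```python
from h import *
c=vision.capture("scene")
def bl(f):
    h=cv2.cvtColor(f[200:290,240:330],cv2.COLOR_BGR2HSV); m=cv2.inRange(h,(105,120,70),(130,255,255))
    n,l,s,ce=cv2.connectedComponentsWithStats(m); return [(s[i,4],(ce[i]+[240,200]).round(1)) for i in range(1,n) if s[i,4]>4]
print(bl(cv2.imread("pics/scene0.png"))); print(bl(c["frame"]))
```

```text
[(np.int32(6), array([298. , 252.5])), (np.int32(12), array([285.8, 288.5]))]
[(np.int32(9), array([297.9, 252.7])), (np.int32(12), array([285.8, 288.5]))]
```

```bash
python3 -m creep '4.6 -4 -0.5 0 0 0 -0.06;4.6 -8 -1 0 0 0 -0.12;4.6 -12 -1.6 1 0 0 -0.18;4.6 -16.2 -2.2 2 0 0 -0.235;4.6 -16.2 -2.2 3.1 0 0 -0.235';python3 -m creep '4.6 0 0 0 0 0 0;4.6 0 0 0 0 0 0;4.6 0 0 0 0 0 0'
python3 -c "
from h import *
print(r.state()['eef_pos']);go(.5395,-.124,.031,.45)"
```

```text
time: 16.75
eef_pos: [0.5409, -0.128, 0.0858]
ee_rot: [0.532, 0.847, -0.0, 0.001]
force: [-0.1, 0.1, 0.1]
opening: 0.523
time: 17.05
eef_pos: [0.5403, -0.1229, 0.0859]
ee_rot: [0.531, 0.848, 0.0, 0.0]
force: [0.1, -0.7, 0.3]
opening: 0.531
[ 0.54030115 -0.12291227  0.08589029]
cm [-0.06 -0.12  5.49] turn [0.    0.    0.002]
```

```bash
python3 -m creep '4.6 -0.1 -0.1 1 0 0 0;4.6 -0.1 -0.1 3 0 0 0;4.6 -0.1 -0.1 4.5 0 0 0;4.6 -0.1 -0.1 5.45 0 0 0;4.6 -0.1 -0.1 5.45 0 0 0';python3 -m creep '4.6 0 0 0 0 0 0;1.5 0 0 0 0 0 0;1.5 0 0 0 0 0 0;1.5 0 0 0 0 0 0;1.5 0 0 0 0 0 0'
python3 -m creep '1.5 0 0 0 0 0 0;1.5 0 0 -2 0 0 0;1.5 0 0 -5 0 0 0;1.5 0 0 -8.5 0 0 0;1.5 0 0 -8.5 0 0 0'; python3 -m creep '1.5 0 0 0 0 0 0;1.5 0 0 0 0 0 0'
python3 -c "
from h import *
gomag(0,-20,.12)"
```

```text
time: 17.55
eef_pos: [0.538, -0.125, 0.0289]
ee_rot: [0.531, 0.847, -0.0, -0.002]
force: [-1.0, -0.5, 0.1]
opening: 0.529
time: 18.05
eef_pos: [0.5398, -0.126, 0.0314]
ee_rot: [0.532, 0.847, 0.0, 0.0]
force: [-0.1, -0.3, 1.9]
opening: 0.283
time: 18.55
eef_pos: [0.543, -0.1271, 0.1214]
ee_rot: [0.531, 0.847, 0.001, 0.005]
force: [0.6, 0.0, 0.0]
opening: 0.279
time: 18.75
eef_pos: [0.5385, -0.1255, 0.1147]
ee_rot: [0.532, 0.847, -0.0, -0.001]
force: [0.6, 0.9, -0.3]
opening: 0.281
now [ -23.9 -293. ] 0.1147
cm [25.99  8.68 -0.51] turn [-0.002 -0.001  0.235]
```

```bash
python3 -m creep '1.5 4.5 1.5 -1 0 0 0.05;1.5 9 3 -1 0 0 0.1;1.5 14 4.7 -1 0 0 0.15;1.5 19 6.4 -1 0 0 0.2;1.5 24 8 -1 0 0 0.235';python3 -m creep '1.5 0 0 0 0 0 0;1.5 0 0 0 0 0 0;1.5 0 0 0 0 0 0'
python3 -c "
from h import *
gomag(0.2,30.5,.072)"
```

```text
time: 19.25
eef_pos: [0.5065, 0.1187, 0.1242]
ee_rot: [0.628, 0.778, -0.001, -0.001]
force: [0.7, 0.1, -1.0]
opening: 0.282
time: 19.55
eef_pos: [0.5077, 0.1163, 0.1248]
ee_rot: [0.627, 0.779, -0.001, -0.001]
force: [-0.0, -0.8, 0.0]
opening: 0.285
now [ -2.4 -50.2] 0.1248
cm [8.08 0.27 5.28] turn [-0.002  0.     0.   ]
```

```bash
python3 -m creep '1.5 4 0.1 0 0 0 0;1.5 8.1 0.25 0 0 0 0;1.5 8.1 0.25 2 0 0 0;1.5 8.1 0.25 4 0 0 0;1.5 8.1 0.25 5.2 0 0 0';python3 -m creep '1.5 0 0 0 0 0 0;1.5 0 0 0 0 0 0;1.5 0 0 0 0 0 0'
python3 -c "
from h import *
gomag(0.2,30.5,.0372)"
```

```text
time: 20.05
eef_pos: [0.4928, 0.1951, 0.072]
ee_rot: [0.628, 0.778, -0.001, -0.001]
force: [-0.1, -0.3, -0.1]
opening: 0.284
time: 20.35
eef_pos: [0.4945, 0.1963, 0.0749]
ee_rot: [0.628, 0.779, 0.001, 0.001]
force: [0.5, 0.6, -0.3]
opening: 0.283
now [ 1.7 30.7] 0.0749
cm [-0.03 -0.16  3.77] turn [ 0.002 -0.    -0.001]
```

```bash
python3 -m creep '1.5 0 -0.16 0.5 0 0 0;1.5 0 -0.16 1.3 0 0 0;1.5 0 -0.16 2.1 0 0 0;1.5 0 -0.16 2.6 0 0 0';python3 -m creep '1.5 0 0 0.5 0 0 0;1.5 0 0 1.1 0 0 0;1.5 0 0 1.2 0 0 0;1.5 0 0 1.2 0 0 0'; python3 -m creep '1.5 0.1 0 0 0 0 0;1.5 0.2 0 0 0 0 0;1.5 0.3 0 0 0 0 0;1.5 0.3 0 0 0 0 0'; python3 -m creep '1.5 0.15 0 0 0 0 0;1.5 0.15 0 0 0 0 0'
python3 - <<'E'
from h import *
gomag(0,33,.0372)
E
```

```text
time: 20.75
eef_pos: [0.4921, 0.1965, 0.0475]
ee_rot: [0.627, 0.779, 0.0, 0.0]
force: [0.4, 0.8, 1.7]
opening: 0.284
time: 21.15
eef_pos: [0.4924, 0.1965, 0.0369]
ee_rot: [0.627, 0.779, 0.0, 0.0]
force: [-2.0, -0.2, 9.9]
opening: 0.281
time: 21.55
eef_pos: [0.4923, 0.1979, 0.0369]
ee_rot: [0.627, 0.779, -0.001, 0.002]
force: [-0.9, -7.6, 10.8]
opening: 0.281
time: 21.75
eef_pos: [0.4923, 0.1979, 0.0369]
ee_rot: [0.627, 0.779, -0.001, 0.002]
force: [-0.4, -13.7, 11.4]
opening: 0.284
now [-0.1 32.8] 0.0369
cm [ 0.02  0.01 -0.03] turn [0.001 0.005 0.001]
```

Seated and pressed up against the row. I'll release it and go for blue.

```bash
python3 -m creep '1.5 -0.3 0 -0.1 0 0 0;3.8 -0.3 0 -0.1 0 0 0;3.8 -0.3 0 -0.1 0 0 0;3.8 -0.3 0 -0.1 0 0 0;3.8 -0.3 0 -0.1 0 0 0';python3 -m creep '3.8 0 0 -1 0 0 0;3.8 0 0 -4 0 0 0;3.8 0 0 -8 0 0 0;4.6 -5 0 -8 0 0 0;4.6 -10 0 -8 0 0 0';python3 -m creep '4.6 -4 -1 0 0 0 0.1;4.6 -8 -3 0 0 0 0.2;4.6 -12 -5 0 0 0 0.3;4.6 -12 -5 0 0 0 0.36;4.6 -12 -5 0 0 0 0.36'
python3 - <<'E'
from h import *
print(r.state()["eef_pos"]);go(.4297,-.1787,.085,-.145);check()
E
```

```text
time: 22.25
eef_pos: [0.4911, 0.198, 0.0365]
ee_rot: [0.627, 0.779, -0.0, -0.0]
force: [0.6, -1.2, -0.3]
opening: 0.43
time: 22.75
eef_pos: [0.5145, 0.1005, 0.1199]
ee_rot: [0.626, 0.78, 0.002, 0.002]
force: [0.8, -1.0, -0.3]
opening: 0.509
time: 23.25
eef_pos: [0.4896, -0.029, 0.1177]
ee_rot: [0.758, 0.653, 0.0, 0.0]
force: [-0.4, -0.1, 0.1]
opening: 0.528
[ 0.48964649 -0.0290281   0.11770211]
cm [-15.69  -3.72   3.27] turn [ 0.001 -0.    -0.003]
yel 103.3 gre 69.7 ora 100.7 blu 22.2
```

Run:
```python
from h import *
f=vision.capture("scene")["frame"]; a=cv2.imread("pics/scene0.png")
cv2.imwrite("pics/b.png",np.hstack([cv2.resize(x[210:290,260:340],(400,400),interpolation=cv2.INTER_CUBIC) for x in (a,f)]))
```

```text
(no output)
```

View pics/b.png

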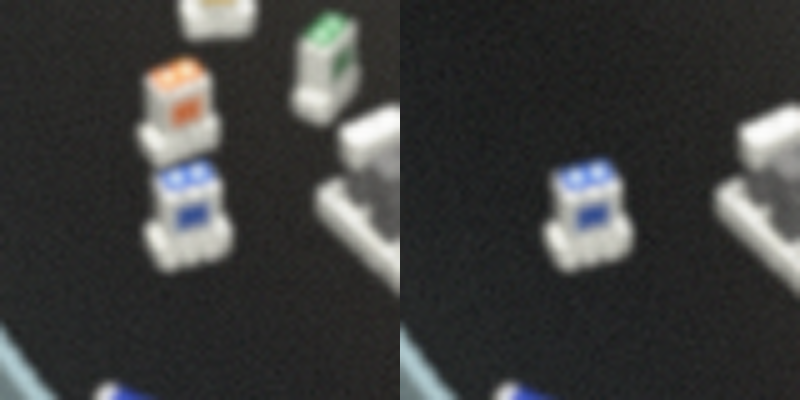

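Blue stands where it was; the difference came from the orange cartridge missing from the patch behind it. I'll carry on.

```bash
python3 -m creep '4.6 -4 -1 0 0 0 0;4.6 -8 -2 0 0 0 0;4.6 -12 -3 1 0 0 0;4.6 -15.7 -3.7 2 0 0 0;4.6 -15.7 -3.7 3.2 0 0 0';python3 -m creep '4.6 0 0 0 0 0 0;4.6 0 0 0 0 0 0;4.6 0 0 0 0 0 0'
python3 -c "
from h import *
print(r.state()['eef_pos']);go(.4297,-.1787,.031,-.145)"
```

```text
time: 23.85
eef_pos: [0.4303, -0.1805, 0.0854]
ee_rot: [0.757, 0.654, -0.0, 0.001]
force: [0.3, 0.4, -0.2]
opening: 0.53
time: 24.15
eef_pos: [0.4312, -0.1766, 0.0854]
ee_rot: [0.756, 0.655, 0.0, 0.0]
force: [0.4, 0.0, -0.4]
opening: 0.528
[ 0.43117524 -0.17658665  0.08539129]
cm [-0.23 -0.12  5.44] turn [ 0.001 -0.     0.003]
```

```bash
python3 -m creep '4.6 -0.2 -0.1 1 0 0 0;4.6 -0.2 -0.1 3 0 0 0;4.6 -0.2 -0.1 4.5 0 0 0;4.6 -0.2 -0.1 5.45 0 0 0;4.6 -0.2 -0.1 5.45 0 0 0';python3 -m creep '4.6 0 0 0 0 0 0;1.5 0 0 0 0 0 0;1.5 0 0 0 0 0 0;1.5 0 0 0 0 0 0;1.5 0 0 0 0 0 0'
python3 -m creep '1.5 0 0 0 0 0 0;1.5 0 0 -2 0 0 0;1.5 0 0 -5 0 0 0;1.5 0 0 -8.5 0 0 0;1.5 0 0 -8.5 0 0 0'; python3 -m creep '1.5 0 0 0 0 0 0;1.5 0 0 0 0 0 0'
python3 -c "
from h import *
gomag(0,-40,.12)"
```

```text
time: 24.65
eef_pos: [0.428, -0.1786, 0.0289]
ee_rot: [0.756, 0.654, -0.0, -0.001]
force: [-0.4, 0.5, -0.3]
opening: 0.526
time: 25.15
eef_pos: [0.4293, -0.1799, 0.0308]
ee_rot: [0.756, 0.654, 0.0, 0.0]
force: [-0.2, 0.5, 1.0]
opening: 0.285
time: 25.65
eef_pos: [0.4321, -0.1815, 0.1203]
ee_rot: [0.756, 0.654, 0.001, 0.004]
force: [0.9, -0.4, 0.7]
opening: 0.286
time: 25.85
eef_pos: [0.4281, -0.179, 0.1141]
ee_rot: [0.756, 0.654, -0.0, -0.001]
force: [-0.3, -0.1, -0.5]
opening: 0.284
now [-143.2 -321.8] 0.1141
cm [31.41  3.47 -0.57] turn [-0.002 -0.001 -0.36 ]
```

```bash
python3 -m creep '1.5 5 0.5 -1 0 0 -0.1;1.5 10 1.1 -1 0 0 -0.2;1.5 15 1.7 -1 0 0 -0.3;1.5 20 2.2 -1 0 0 -0.36;1.5 25 2.8 -1 0 0 -0.36';python3 -m creep '1.5 0 0 0 0 0 0;1.5 0 0 0 0 0 0;1.5 0 0 0 0 0 0'
python3 -c "
from h import *
gomag(0,13.5,.072)"
```

```text
time: 26.35
eef_pos: [0.491, 0.0633, 0.1236]
ee_rot: [0.627, 0.779, -0.001, -0.001]
force: [0.8, -0.3, -0.6]
opening: 0.283
time: 26.65
eef_pos: [0.4911, 0.0606, 0.1241]
ee_rot: [0.627, 0.779, -0.001, -0.001]
force: [-0.3, -0.8, -0.6]
opening: 0.287
now [ -30.5 -101.1] 0.1241
cm [11.46  3.06  5.2 ] turn [-0.003 -0.    -0.   ]
```

```bash
python3 -m creep '1.5 4 1 0 0 0 0;1.5 8 2 0 0 0 0;1.5 11.4 3.05 0 0 0 0;1.5 11.4 3.05 2.5 0 0 0;1.5 11.4 3.05 5 0 0 0';python3 -m creep '1.5 0 0 0 0 0 0;1.5 0 0 0 0 0 0;1.5 0 0 0 0 0 0'
python3 - <<'E'
from h import *
gomag(0.1,13.5,.0366)
c=vision.capture("wrist"); np.savez("pics/w5.npz",**{k:c[k] for k in ("camera_matrix","world_from_camera")})
cv2.imwrite("pics/w5.png",cv2.resize(c["frame"][60:300,160:480],(800,600),interpolation=cv2.INTER_CUBIC))
E
```

```text
time: 27.15
eef_pos: [0.4986, 0.1785, 0.0753]
ee_rot: [0.628, 0.779, 0.001, 0.001]
force: [-0.4, -0.2, -1.1]
opening: 0.287
time: 27.45
eef_pos: [0.4988, 0.1783, 0.0767]
ee_rot: [0.628, 0.778, 0.001, 0.001]
force: [-0.3, -0.0, -0.7]
opening: 0.284
now [ 2.2 12.3] 0.0767
cm [ 0.12 -0.21  4.01] turn [ 0.002  0.    -0.002]
```

View pics/w5.png

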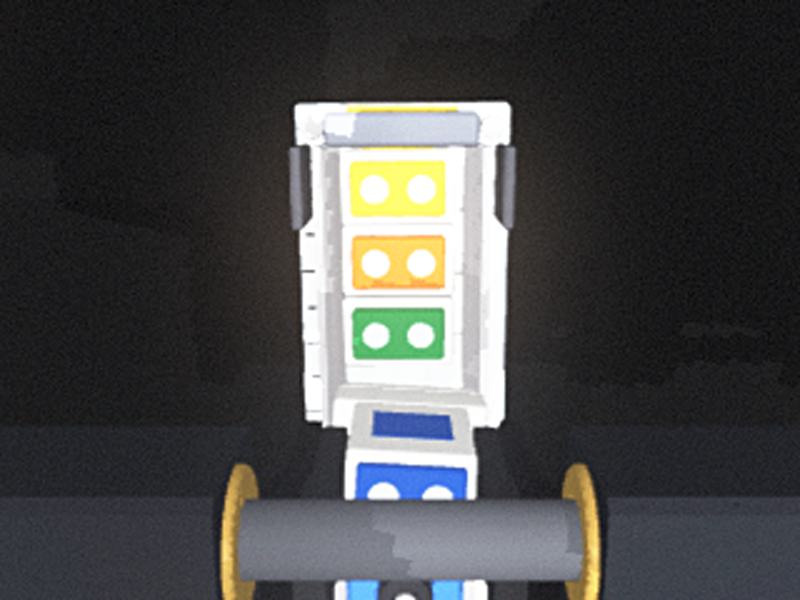

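The row of three (yellow, orange, green) is upright and tidy. Blue is turned about 3° in the grip, so I'll take that out and insert it.

```bash
python3 -m creep '1.5 0.1 -0.2 0.5 0 0 -0.04;1.5 0.1 -0.2 1.3 0 0 -0.04;1.5 0.1 -0.2 2.1 0 0 -0.04;1.5 0.1 -0.2 2.8 0 0 -0.04';python3 -m creep '1.5 0 0 0.5 0 0 0;1.5 0 0 1.1 0 0 0;1.5 0 0 1.2 0 0 0;1.5 0 0 1.2 0 0 0'; python3 -m creep '1.5 0.1 0 0 0 0 0.02;1.5 0.2 0 0 0 0 0.04;1.5 0.3 0 0 0 0 0.04;1.5 0.3 0 0 0 0 0.04'; python3 -m creep '1.5 0.15 0 0 0 0 0;1.5 0.15 0 0 0 0 0'
python3 - <<'E'
from h import *
gomag(0,17,.0366)
E
```

```text
time: 27.9
eef_pos: [0.4965, 0.1797, 0.0477]
ee_rot: [0.612, 0.791, 0.001, 0.001]
force: [0.9, -0.4, 2.3]
opening: 0.285
time: 28.3
eef_pos: [0.4962, 0.1797, 0.0363]
ee_rot: [0.611, 0.791, 0.0, 0.0]
force: [-1.0, -1.7, 9.4]
opening: 0.283
time: 28.7
eef_pos: [0.4958, 0.1817, 0.0363]
ee_rot: [0.627, 0.779, -0.0, 0.001]
force: [0.1, -4.2, 10.2]
opening: 0.283
time: 28.9
eef_pos: [0.4957, 0.1827, 0.0364]
ee_rot: [0.627, 0.779, -0.0, 0.002]
force: [0.4, -6.7, 9.1]
opening: 0.279
now [-0.  17.3] 0.0364
cm [-0.03  0.   -0.02] turn [0.001 0.003 0.001]
```

```bash
python3 -m creep '1.5 0.15 0 0 0 0 0;1.5 0.15 0 0 0 0 0'; python3 -m creep '1.5 -0.3 0 -0.1 0 0 0;3.8 -0.3 0 -0.1 0 0 0;3.8 -0.3 0 -0.1 0 0 0;3.8 -0.3 0 -0.1 0 0 0;3.8 -0.3 0 -0.1 0 0 0';python3 -m creep '3.8 0 0 -1 0 0 0;3.8 0 0 -4 0 0 0;3.8 0 0 -8 0 0 0;3.8 -5 0 -8.5 0 0 0;3.8 -7 0 -8.5 0 0 0';python3 -m creep '4.6 0 0 0 0 0 0;4.6 0 0 0 0 0 0;4.6 0 0 0 0 0 0'
python3 - <<'E'
from h import *
gomag(0,0,.1)
c=vision.capture("wrist"); np.savez("pics/w6.npz",**{k:c[k] for k in ("camera_matrix","world_from_camera")})
cv2.imwrite("pics/w6.png",cv2.resize(c["frame"][20:260,160:480],(800,600),interpolation=cv2.INTER_CUBIC))
E
```

```text
time: 29.1
eef_pos: [0.4956, 0.1829, 0.0364]
ee_rot: [0.627, 0.779, -0.001, 0.002]
force: [1.2, -12.9, 8.7]
opening: 0.287
time: 29.6
eef_pos: [0.4942, 0.1828, 0.036]
ee_rot: [0.627, 0.779, -0.0, -0.0]
force: [0.1, 0.8, -0.3]
opening: 0.428
time: 30.1
eef_pos: [0.512, 0.1127, 0.1249]
ee_rot: [0.627, 0.779, 0.002, 0.002]
force: [-0.3, -1.0, 0.3]
opening: 0.435
time: 30.4
eef_pos: [0.5093, 0.115, 0.1213]
ee_rot: [0.627, 0.779, -0.0, -0.0]
force: [0.2, 0.3, 0.5]
opening: 0.521
now [ -1.2 -51.8] 0.1213
cm [5.18 0.12 2.13] turn [-0.    -0.001  0.   ]
```

View pics/w6.png

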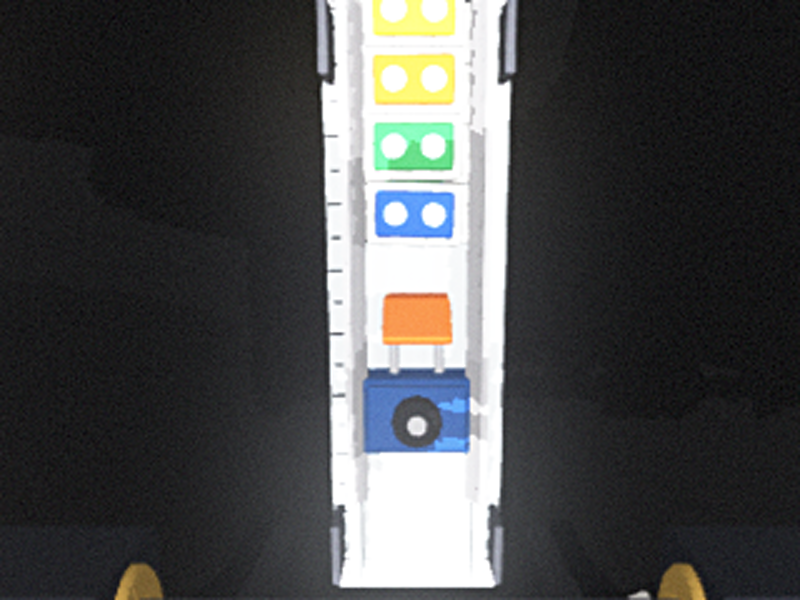

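All four are in the row. Blue's near top edge is at (414,244) and the pad's front edge at (417,293). I'll compute the gap.

Run:
```python
from h import *
c=dict(np.load("pics/w6.npz"))
P=lambda u,v,z: inmag(ray(c,u/2.5+160,v/2.5+20,z))
print("camera at",inmag(c["world_from_camera"][:3,3]))
print("blue near edge",P(415,244,.051),"green near",P(415,181,.051),"green far/orange",P(415,113,.051),"pad face",P(417,293,.026),P(417,293,.006),"pad top",P(417,344,.042))
for n,(u,v) in {"f12":(452,309),"f18":(478,329),"f24":(514,359)}.items():pass
s=r.state()
```

```text
camera at [-1.8 18.7]
blue near edge [-0.4  9.7] green near [-0.5 25.5] green far/orange [-0.5 41.8] pad face [ 0.3 -5.3] [ 0.5 -7.2] pad top [  0.2 -17.9]
```

The gap is about 17 mm, so the 18 mm filler is the first to try (24 mm would need about 7 mm of pad travel). I'll go and look at the stand from near by.

```bash
python3 -m creep '4.6 -5 -0.3 0 0 0 0.04;4.6 -10 -0.6 0 0 0 0.08;4.6 -15 -1 0 0 0 0.12;4.6 -20 -1.5 0 0 0 0.16;4.6 -25 -2 0 0 0 0.16';python3 -m creep '4.6 -4 -1 0 0 0 0;4.6 -8 -2 0 0 0 0;4.6 -12 -4 0 0 0 0;4.6 -12 -4 0 0 0 0;4.6 -12 -4 0 0 0 0'
python3 - <<'E'
from h import *
print(r.state()["eef_pos"]); go(.515,-.27,.12,.06)
c=vision.capture("wrist"); np.savez("pics/w7.npz",**{k:c[k] for k in ("camera_matrix","world_from_camera")})
cv2.imwrite("pics/w7.png",cv2.resize(c["frame"][20:260,160:480],(800,600),interpolation=cv2.INTER_CUBIC))
E
```

```text
time: 30.95
eef_pos: [0.5435, -0.1343, 0.1213]
ee_rot: [0.687, 0.726, 0.0, -0.0]
force: [-0.4, -0.1, 0.5]
opening: 0.532
time: 31.45
eef_pos: [0.5098, -0.2554, 0.121]
ee_rot: [0.688, 0.726, 0.0, -0.001]
force: [-0.1, 0.6, 0.4]
opening: 0.531
[ 0.50982038 -0.25535827  0.12099469]
cm [-1.49  0.44  0.1 ] turn [-0.    -0.001 -0.007]
```

View pics/w7.png

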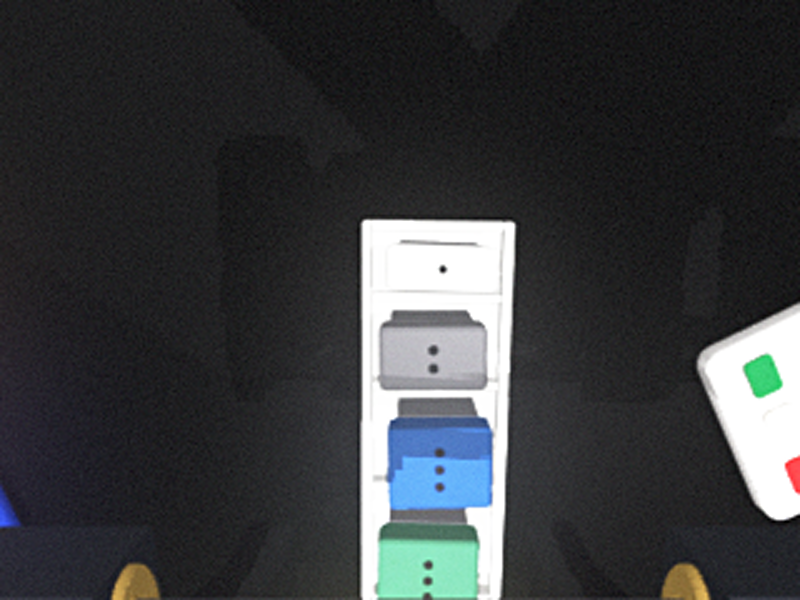

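The 18 mm block's grey head has its centre at (433,360) and is square to the tool.

Run:
```python
from h import *
c=dict(np.load("pics/w7.npz"))
P=lambda u,v,z: ray(c,u/2.5+160,v/2.5+20,z)
p=P(433,359,.05); print(p, P(380,359,.05)-P(486,359,.05)); 
print("rim L/R",P(361,222,.014),P(515,222,.014),P(362,590,.014),P(500,590,.014))
go(p[0],p[1],.08,.055)
```

```text
[ 0.51388686 -0.22407979  0.05      ] [-2.86767679e-02 -1.53608536e-03 -2.77555756e-17]
rim L/R [ 0.49107806 -0.18976736  0.014     ] [ 0.53727624 -0.18729564  0.014     ] [ 0.49610237 -0.30962272  0.014     ] [ 0.5424234 -0.307136   0.014    ]
cm [3.01 0.54 4.1 ] turn [-0.    -0.001 -0.   ]
```

```bash
python3 -m creep '4.6 1.5 0.3 1 0 0 0;4.6 3 0.5 2 0 0 0;4.6 3 0.5 3.5 0 0 0;4.6 3 0.5 3.5 0 0 0;4.6 3 0.5 3.5 0 0 0'
python3 -c "
from h import *
print(r.state()['eef_pos']);go(.5141,-.2241,.035,.05)"
```

```text
time: 32.0
eef_pos: [0.513, -0.2244, 0.0854]
ee_rot: [0.687, 0.727, -0.0, -0.001]
force: [-0.2, -0.4, 0.2]
opening: 0.529
[ 0.513021   -0.22439664  0.08544007]
cm [0.02 0.12 5.04] turn [-0.002 -0.001  0.006]
```

```bash
python3 -m creep '4.6 0 0.1 1 0 0 0;4.6 0 0.1 3 0 0 0;4.6 0 0.1 4.5 0 0 0;4.6 0 0.1 5 0 0 0;4.6 0 0.1 5 0 0 0';python3 -m creep '4.6 0 0 0 0 0 0;1.5 0 0 0 0 0 0;1.5 0 0 0 0 0 0;1.5 0 0 0 0 0 0;1.5 0 0 0 0 0 0'
python3 -m creep '1.5 0 0 0 0 0 0;1.5 0 0 -1.5 0 0 0;1.5 0 0 -4 0 0 0;1.5 0 0 -8 0 0 0;1.5 0 0 -8.5 0 0 0'; python3 -m creep '1.5 0 0 0 0 0 0;1.5 0 0 0 0 0 0'
python3 -c "
from h import *
gomag(0,-40,.12)"
```

```text
time: 32.5
eef_pos: [0.5136, -0.2249, 0.0352]
ee_rot: [0.688, 0.726, -0.0, -0.001]
force: [-0.7, 0.2, -0.4]
opening: 0.528
time: 33.0
eef_pos: [0.5148, -0.2254, 0.037]
ee_rot: [0.687, 0.726, 0.0, 0.001]
force: [-0.1, -0.6, 2.8]
opening: 0.338
time: 33.5
eef_pos: [0.5175, -0.227, 0.1277]
ee_rot: [0.687, 0.726, 0.001, 0.004]
force: [0.7, -0.3, 1.0]
opening: 0.338
time: 33.7
eef_pos: [0.5138, -0.2248, 0.1209]
ee_rot: [0.687, 0.726, -0.0, -0.001]
force: [0.7, 0.3, -1.0]
opening: 0.341
now [ -69.2 -384.8] 0.1209
cm [35.14  1.34  0.11] turn [-0.001 -0.001 -0.16 ]
```

```bash
python3 -m creep '1.5 5 0.2 0 0 0 -0.04;1.5 10 0.4 0 0 0 -0.08;1.5 15 0.6 0 0 0 -0.12;1.5 20 0.7 0 0 0 -0.16;1.5 25 0.8 0 0 0 -0.16';python3 -m creep '1.5 4 0 0 0 0 0;1.5 8 0 0 0 0 0;1.5 8 0 0 0 0 0;1.5 8 0 0 0 0 0'
python3 -c "
from h import *
gomag(0,-1,.085)"
```

```text
time: 34.2
eef_pos: [0.5068, 0.0267, 0.1196]
ee_rot: [0.627, 0.779, -0.001, -0.001]
force: [1.0, 0.1, -0.4]
opening: 0.341
time: 34.6
eef_pos: [0.4903, 0.1034, 0.1199]
ee_rot: [0.626, 0.78, -0.001, -0.001]
force: [0.8, -0.9, -0.3]
opening: 0.345
now [-22.2 -59. ] 0.1199
cm [5.8  2.25 3.49] turn [-0.003 -0.     0.003]
```

```bash
python3 -m creep '1.5 3 1.2 0 0 0 0;1.5 5.8 2.2 1 0 0 0;1.5 5.8 2.2 2.5 0 0 0;1.5 5.8 2.2 2.8 0 0 0;1.5 5.8 2.2 2.8 0 0 0';python3 -m creep '1.5 0 0 0 0 0 0;1.5 0 0 0 0 0 0;1.5 0 0 0 0 0 0'
python3 - <<'E'
from h import *
gomag(0,-1,.039)
c=vision.capture("wrist"); np.savez("pics/w8.npz",**{k:c[k] for k in ("camera_matrix","world_from_camera")})
cv2.imwrite("pics/w8.png",cv2.resize(c["frame"][80:320,160:480],(800,600),interpolation=cv2.INTER_CUBIC))
E
```

```text
time: 35.1
eef_pos: [0.4996, 0.1625, 0.0918]
ee_rot: [0.628, 0.778, -0.002, -0.001]
force: [0.0, 0.2, 0.1]
opening: 0.338
time: 35.4
eef_pos: [0.5012, 0.1637, 0.094]
ee_rot: [0.627, 0.779, 0.0, 0.0]
force: [-0.4, 0.3, -1.0]
opening: 0.341
now [ 1.4 -2.5] 0.094
cm [ 0.15 -0.14  5.5 ] turn [ 0.001  0.    -0.001]
```

View pics/w8.png

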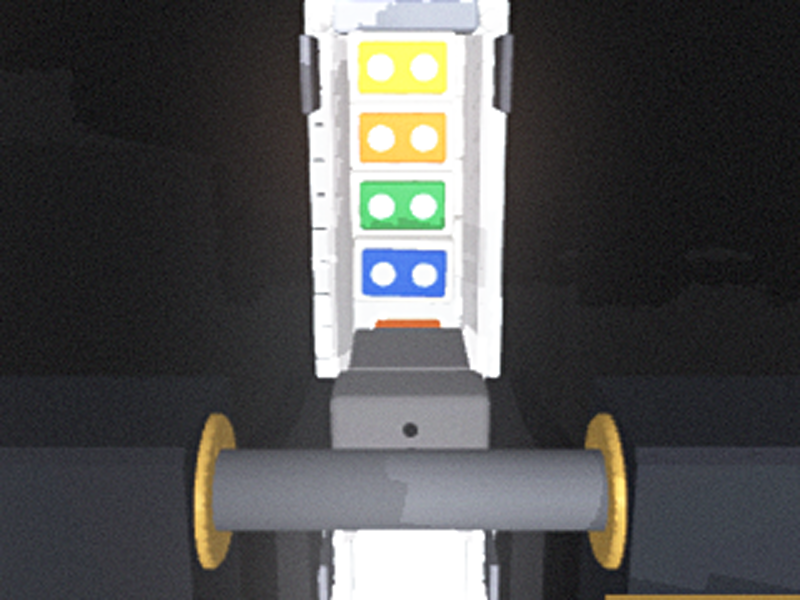

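The block is upright in the grip. Its foot's front edge is at (408,330) and its head's top front edge at (410,396). Blue's near edge is at (404,302).

Run:
```python
from h import *
c=dict(np.load("pics/w8.npz"))
P=lambda u,v,z: inmag(ray(c,u/2.5+160,v/2.5+80,z))
print("blk foot front",P(408,330,.061),"head top",P(410,396,.107),"head bot",P(410,371,.091),"blue near",P(404,302,.051),"pad",P(408,320,.006),P(408,320,.026))
```

```text
blk foot front [0.4 6.3] head top [0.8 8.2] head bot [0.8 7.1] blue near [-0.6 10.3] pad [ 0.4 -8. ] [ 0.4 -1.9]
```

```bash
python3 -m creep '1.5 0.2 -0.12 0.5 0 0 0;1.5 0.2 -0.12 1.2 0 0 0;1.5 0.2 -0.12 1.7 0 0 0;1.5 0.2 -0.12 2.2 0 0 0;1.5 0.2 -0.12 2.5 0 0 0';python3 -m creep '1.5 0 0 0.5 0 0 0;1.5 0 0 1 0 0 0;1.5 0 0 1.3 0 0 0;1.5 0 0 1.6 0 0 0;1.5 0 0 1.6 0 0 0'
python3 -c "
from h import *
gomag(0,-1,.039)"
```

```text
time: 35.95
eef_pos: [0.5028, 0.1648, 0.0734]
ee_rot: [0.627, 0.779, 0.001, 0.003]
force: [-6.5, -11.5, 35.3]
opening: 0.345
time: 36.45
eef_pos: [0.5028, 0.1639, 0.0548]
ee_rot: [0.627, 0.779, 0.001, 0.004]
force: [3.6, -8.7, 3.0]
opening: 0.337
now [ 3.  -2.7] 0.0548
cm [ 0.18 -0.31  1.58] turn [0.007 0.004 0.   ]
```

Contact came earlier than expected and pushed the tool aside. I'll stop and look.

Run:
```python
from h import *
s=r.state();print(s["force"],s["torque"])
c=vision.capture("wrist"); np.savez("pics/w9.npz",**{k:c[k] for k in ("camera_matrix","world_from_camera")})
d=vision.capture("scene"); np.savez("pics/d9.npz",**{k:d[k] for k in ("camera_matrix","world_from_camera")})
u,v=proj(d,mag(0,0,.05)).astype(int); print(u,v)
a=cv2.resize(c["frame"][80:320,160:480],(480,360),interpolation=cv2.INTER_CUBIC); b=cv2.resize(d["frame"][v-45:v+45,u-40:u+40],(320,360),interpolation=cv2.INTER_CUBIC)
cv2.imwrite("pics/w9.png",np.hstack([a,b]))
```

```text
[ 3.57236219 -8.7110731   2.97072128] [-1.59516687 -0.59767501 -0.05196537]
255 164
```

View pics/w9.png

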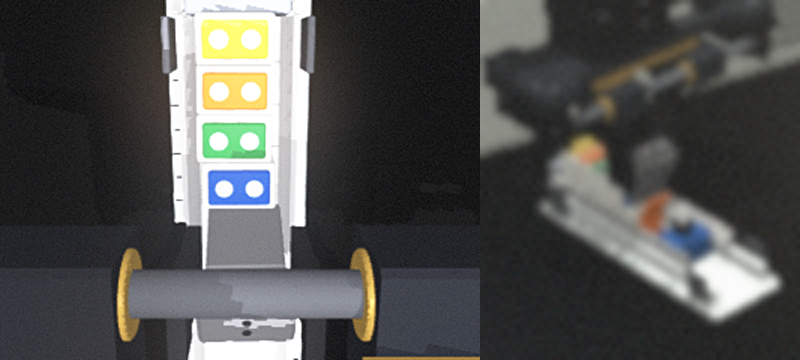

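The block has tilted in the grip: its foot caught on blue's top edge and swung toward +y. I'll lift straight up and measure the tilt from an intensity profile.

```bash
python3 -m creep '1.5 -0.2 0 -0.5 0 0 0;1.5 -0.3 0 -2 0 0 0;1.5 -0.3 0 -4 0 0 0;1.5 -0.3 0 -5.5 0 0 0;1.5 -0.3 0 -5.5 0 0 0';python3 -m creep '1.5 0 0 0 0 0 0;1.5 0 0 0 0 0 0;1.5 0 0 0 0 0 0'
python3 - <<'E'
from h import *
gomag(0,-1,.1)
c=vision.capture("wrist"); np.savez("pics/w10.npz",**{k:c[k] for k in ("camera_matrix","world_from_camera")}); cv2.imwrite("pics/w10.png",c["frame"])
f=c["frame"]; a=cv2.imread("pics/w8.png")
for u in (310,318,324,332):
    print(u,[ (v,*f[v,u].tolist()) for v in range(96,270,4)] if u==324 else "")
E
```

```text
time: 37.05
eef_pos: [0.5017, 0.1637, 0.1103]
ee_rot: [0.627, 0.779, 0.002, 0.002]
force: [0.8, 0.5, -1.0]
opening: 0.341
time: 37.35
eef_pos: [0.4989, 0.163, 0.1063]
ee_rot: [0.627, 0.779, -0.001, -0.001]
force: [-0.5, -0.1, 0.2]
opening: 0.342
now [-1.1 -2.7] 0.1063
cm [0.17 0.11 0.63] turn [-0.002 -0.     0.   ]
310 
318 
324 [(96, 255, 255, 255), (100, 116, 254, 255), (104, 120, 254, 255), (108, 113, 254, 255), (112, 115, 254, 255), (116, 103, 250, 255), (120, 235, 237, 238), (124, 189, 229, 254), (128, 103, 219, 255), (132, 99, 216, 255), (136, 104, 216, 255), (140, 106, 217, 255), (144, 255, 255, 255), (148, 255, 255, 255), (152, 149, 234, 118), (156, 145, 229, 113), (160, 145, 231, 111), (164, 145, 228, 114), (168, 127, 177, 114), (172, 253, 254, 254), (176, 235, 123, 79), (180, 240, 133, 91), (184, 241, 138, 88), (188, 241, 138, 90), (192, 241, 134, 87), (196, 254, 253, 252), (200, 254, 254, 252), (204, 71, 115, 217), (208, 80, 122, 218), (212, 94, 163, 252), (216, 151, 141, 135), (220, 146, 139, 139), (224, 140, 135, 136), (228, 143, 138, 140), (232, 144, 139, 141), (236, 137, 135, 133), (240, 140, 134, 137), (244, 144, 137, 138), (248, 139, 131, 133), (252, 138, 135, 134), (256, 158, 152, 154), (260, 90, 82, 81), (264, 120, 112, 111), (268, 142, 130, 126)]
332
```

Run:
```python
from h import *
f=cv2.cvtColor(cv2.imread("pics/w10.png"),cv2.COLOR_BGR2GRAY).astype(int); h=cv2.imread("pics/w10.png").astype(int)
for v in list(range(208,258,3))+list(range(286,320,4)):
    print(v,' '.join(f"{f[v,u]:3d}" for u in range(286,368,3)))
```

```text
208  66  56 255 255 237 193 187 255 253 255 145 149 149 152 147 149 148 149 255 255 255 248 249 255 252 255  57  63
211  68  61 255 255 253 192 191 254 254 241 173 178 177 174 180 177 176 173 255 255 255 249 233 255 254 255  57  58
214  70  57 255 255 255 233 231 255 245 207 160 160 174 182 141 139 141 158 173 255 255 250 248 255 255 255  53  57
217  69  60 217 231 255 134 139 138 138 142 138 142 144 142 138 139 141 137 134 137 157 250 247 255 254 243  57  55
220  68  57 255 255 255 135 141 137 139 143 144 141 142 137 138 138 139 137 135 138 140 250 243 255 254 241  53  54
223  66  66 255 255 255 139 141 139 143 138 141 143 134 140 142 138 140 144 141 141 132 250 246 255 255 238  48  56
226  61  65 255 255 255 136 133 141 139 138 138 136 140 140 140 136 140 132 136 141 129 252 245 255 254 242  57  56
229  64  60 255 232 178 139 138 136 138 139 138 139 138 137 136 136 134 141 136 135 125 250 246 255 255 238  48  55
232  66  71  55 255 252 136 139 139 138 139 139 136 140 137 137 138 140 135 134 136 123 253 248  46  54  56  52  48
235  68  65  63 255 223 136 140 135 144 135 133 139 138 
[... 1215 characters left out ...]
  60
298  49  48 120 138 137 135 133 133 142 216 137 136 137 144 141 143 201 212 133 129 124 138 135 122 160  36  53  60
302  50  50 121 133 134 133 138 138 130 136 133 135  59  49 131 135 133 137 136 131 134 132 131 121 171  30  51  58
306  47  50 105 134 131 121 119 116 122 118 121 146 145 145 138 162 158 148 214 158 187 176 186 213 178  37  59  58
310  48  49 118 155 255 255 254 255 255 255 255 255 255 255 255 255 255 255 255 255 255 255 255 255 174  49  59  60
314  47  47  87 171 203 255 255 213 217 216 218 217 216 220 220 218 221 215 217 218 210 255 255 208 174  81  55  58
318  47  53  78 196  44  45  41  53  50  51  56  50  50  46  56  49  57  49  50  48  49  32  38  35 191  70  50  56
```

```bash
cat > tilt.py <<'E'
from h import *
from scipy.optimize import least_squares
def tilt(c,obs,zt,yt,x=-.5):
    def m(q):
        th,y0,z0=q; e=[]
        for (ly,lz,v) in obs:
            y=y0+ly*np.cos(th)-lz*np.sin(th); z=z0+ly*np.sin(th)+lz*np.cos(th)
            e.append(proj(c,(*(M0+AM.T@[x/1000,y/1000]),z/1000))[1]-v)
        y=y0-39*np.sin(th); z=z0+39*np.cos(th); e+= [(y-yt)*.3,(z-zt)*.3]
        return e
    s=least_squares(m,[.1,yt,zt-39]); return s.x,s.fun
E
python3 - <<'E'
from tilt import *
c=dict(np.load("pics/w10.npz"))
print(tilt(c,[(9,0,215.5),(9,30,255),(0,46,298)],106.3+6,-2.7))
print(tilt(c,[(9,0,215.5),(0,46,298)],106.3+6,-2.7))
c=dict(np.load("pics/w8.npz"))
print(tilt(c,[(9,0,212),(9,30,228.4),(9,46,238.4)],94+6,-2.5))
E
```

```text
(array([ 0.3909091 ,  0.86438135, 85.55532236]), array([-0.31587919,  1.38515393, -1.60354384, -3.38872602,  2.79398436]))
(array([ 0.42563371,  0.46871354, 84.04362352]), array([-0.10847636, -0.50404022, -3.88029297,  2.17918096]))
(array([-3.89368685e-02, -3.06149736e+00,  6.06124327e+01]), array([ 0.19349172, -0.45148442,  0.30312505,  0.28699705, -0.12513814]))
```

The block is tilted about 22° and has slid up about 9 mm in the grip. I'll tilt the tool to level it, set it on a free spot of bench and regrip. On the next try I'll come down further from blue and let the pad's ramp take it.

```bash
python3 -m creep '1.5 -4 0 -0.5 0 0 0;1.5 -8 0 -0.5 0 0 0;1.5 -12 0 -0.5 0 0 0;1.5 -16 0 -0.5 0 0 0;1.5 -20 0 -0.5 0 0 0';python3 -m creep '1.5 0 0 0 0 -0.1 0;1.5 0 0 0 0 -0.2 0;1.5 0 0 0 0 -0.3 0;1.5 0 0 0 0 -0.4 0;1.5 0 0 0 0 -0.4 0';python3 -m creep '1.5 0 0 0 0 0 0;1.5 0 0 0 0 0 0;1.5 0 0 0 0 0 0'
python3 - <<'E'
from h import *
s=r.state(); print(s["eef_pos"],inmag(s["eef_pos"])); go(s["eef_pos"][0],s["eef_pos"][1],.03)
c=vision.capture("wrist"); np.savez("pics/w11.npz",**{k:c[k] for k in ("camera_matrix","world_from_camera")}); cv2.imwrite("pics/w11.png",c["frame"])
E
```

```text
time: 37.9
eef_pos: [0.5422, -0.0338, 0.1119]
ee_rot: [0.627, 0.779, -0.0, -0.0]
force: [0.2, 0.8, -0.3]
opening: 0.337
time: 38.4
eef_pos: [0.5409, -0.0305, 0.1105]
ee_rot: [0.613, 0.765, -0.126, 0.154]
force: [-0.4, -0.1, -0.2]
opening: 0.334
time: 38.7
eef_pos: [0.5428, -0.0331, 0.1128]
ee_rot: [0.615, 0.763, -0.124, 0.155]
force: [-0.2, -0.7, -0.1]
opening: 0.337
[ 0.54280734 -0.03313558  0.1127802 ] [   0.  -203.7]
cm [ 3.22 -0.01  7.63] turn [0. 0. 0.]
```

Run:
```python
from tilt import *
f=cv2.cvtColor(cv2.imread("pics/w11.png"),cv2.COLOR_BGR2GRAY).astype(int)
print([ (v,f[v,310],f[v,338]) for v in range(206,262,2)])
print([ (v,int((f[v,285:365]>100).sum())) for v in range(206,262,4)])
c=dict(np.load("pics/w11.npz"))
```

```text
[(206, np.int64(30), np.int64(34)), (208, np.int64(33), np.int64(33)), (210, np.int64(29), np.int64(34)), (212, np.int64(36), np.int64(32)), (214, np.int64(44), np.int64(67)), (216, np.int64(116), np.int64(121)), (218, np.int64(126), np.int64(122)), (220, np.int64(127), np.int64(124)), (222, np.int64(127), np.int64(122)), (224, np.int64(124), np.int64(121)), (226, np.int64(126), np.int64(117)), (228, np.int64(125), np.int64(120)), (230, np.int64(122), np.int64(119)), (232, np.int64(126), np.int64(127)), (234, np.int64(125), np.int64(120)), (236, np.int64(124), np.int64(128)), (238, np.int64(124), np.int64(124)), (240, np.int64(125), np.int64(118)), (242, np.int64(126), np.int64(123)), (244, np.int64(123), np.int64(119)), (246, np.int64(129), np.int64(124)), (248, np.int64(127), np.int64(124)), (250, np.int64(127), np.int64(124)), (252, np.int64(124), np.int64(124)), (254, np.int64(124), np.int64(122)), (256, np.int64(154), np.int64(153)), (258, np.int64(176), np.int64(131)), (260, np.int64(72), np.int64(75))]
[(206, 0), (210, 0), (214, 0), (218, 47), (222, 48), (226, 48), (230, 50), (234, 50), (238, 50), (242, 51), (246, 51), (250, 53), (254, 53), (258, 53)]
```

```bash
python3 -m creep '1.5 1.2 0 2.76 0 0 0;1.5 2.3 0 5.5 0 0 0;1.5 3.1 0 7.4 0 0 0;1.5 3.3 0 7.8 0 0 0;1.5 3.3 0 7.8 0 0 0';python3 -m creep '1.5 0.08 0 0.18 0 0 0;1.5 0.12 0 0.28 0 0 0;1.5 0.12 0 0.28 0 0 0';python3 -m creep '1.5 0.08 0 0.18 0 0 0;1.5 0.08 0 0.18 0 0 0;1.5 0.08 0 0.18 0 0 0'
python3 - <<'E'
from h import *
s=r.state(); print(s["eef_pos"],s["force"])
E
```

```text
time: 39.25
eef_pos: [0.542, -0.0328, 0.0273]
ee_rot: [0.615, 0.763, -0.125, 0.154]
force: [0.7, -0.0, 0.1]
opening: 0.337
time: 39.55
eef_pos: [0.5432, -0.0323, 0.0257]
ee_rot: [0.615, 0.763, -0.124, 0.155]
force: [0.5, 0.4, -0.2]
opening: 0.337
time: 39.85
eef_pos: [0.5424, -0.0323, 0.0228]
ee_rot: [0.615, 0.763, -0.125, 0.155]
force: [0.7, -0.9, -0.5]
opening: 0.342
[ 0.54238521 -0.03225453  0.02276844] [ 0.70979569 -0.93952101 -0.54989595]
```

```bash
python3 -m creep '1.5 0.08 0 0.18 0 0 0;1.5 0.08 0 0.18 0 0 0;1.5 0.08 0 0.18 0 0 0';python3 -m creep '1.5 0.04 0 0.1 0 0 0;1.5 0.08 0 0.18 0 0 0;1.5 0.08 0 0.18 0 0 0'
```

```text
time: 40.15
eef_pos: [0.5422, -0.0323, 0.0206]
ee_rot: [0.615, 0.763, -0.125, 0.155]
force: [0.4, 0.1, -0.2]
opening: 0.342
time: 40.45
eef_pos: [0.5425, -0.0323, 0.0188]
ee_rot: [0.615, 0.763, -0.125, 0.155]
force: [-0.8, 1.0, 0.9]
opening: 0.34
```

```bash
python3 -m creep '1.5 0.08 0 0.18 0 0 0;1.5 0.08 0 0.18 0 0 0;1.5 0.08 0 0.18 0 0 0';python3 -m creep '1.5 0.04 0 0.1 0 0 0;1.5 0.04 0 0.1 0 0 0'
python3 - <<'E'
from h import *
s=r.state(); print(s["eef_pos"],s["force"],s["torque"])
E
```

```text
time: 40.75
eef_pos: [0.5427, -0.0325, 0.0185]
ee_rot: [0.615, 0.763, -0.125, 0.155]
force: [-5.7, 1.6, 13.7]
opening: 0.335
time: 40.95
eef_pos: [0.5429, -0.0327, 0.0184]
ee_rot: [0.615, 0.763, -0.125, 0.156]
force: [-10.0, 2.9, 21.3]
opening: 0.338
[ 0.5428859  -0.03270169  0.01836383] [-10.01722374   2.8635962   21.33827013] [-0.76269648  1.51215488 -0.60374106]
```

```bash
python3 -m creep '1.5 -0.11 0 -0.26 0 0 0;1.5 -0.11 0 -0.26 0 0 0;4.6 -0.11 0 -0.26 0 0 0;4.6 -0.11 0 -0.26 0 0 0;4.6 -0.11 0 -0.26 0 0 0';python3 -m creep '4.6 0 0 0 0 0 0;4.6 -0.8 0 -2 0 0 0;4.6 -2 0 -5 0 0 0;4.6 -3.5 0 -9 0 0 0;4.6 -3.5 0 -9 0 0 0';python3 -m creep '4.6 -2 0 0 0 0.1 0;4.6 -4 0 0 0 0.2 0;4.6 -6 0 0 0 0.3 0;4.6 -7 0 0 0 0.4 0;4.6 -7 0 0 0 0.4 0';python3 -m creep '4.6 0 0 0 0 0 0;4.6 0 0 0 0 0 0;4.6 0 0 0 0 0 0'
python3 - <<'E'
from h import *
s=r.state(); print(s["eef_pos"],inmag(s["eef_pos"])); go(.541,-.037,.12,TH)
d=vision.capture("scene"); cv2.imwrite("pics/d12.png",d["frame"]); np.savez("pics/d12.npz",camera_matrix=d["camera_matrix"],world_from_camera=d["world_from_camera"])
print("expected top",proj(d,(.541,-.037,.046)),"foot",proj(d,(.541,-.037,0)))
c=vision.capture("wrist"); cv2.imwrite("pics/w12.png",c["frame"]); np.savez("pics/w12.npz",camera_matrix=c["camera_matrix"],world_from_camera=c["world_from_camera"])
print("wrist expected",proj(c,(.541,-.037,.046)),proj(c,(.541,-.037,.0)))
E
```

```text
time: 41.45
eef_pos: [0.5421, -0.0323, 0.0182]
ee_rot: [0.615, 0.763, -0.125, 0.154]
force: [0.3, -0.8, 0.3]
opening: 0.495
time: 41.95
eef_pos: [0.5463, -0.0293, 0.1216]
ee_rot: [0.615, 0.763, -0.121, 0.159]
force: [0.4, -0.3, 1.5]
opening: 0.528
time: 42.45
eef_pos: [0.5566, -0.0964, 0.1431]
ee_rot: [0.629, 0.777, 0.001, 0.001]
force: [-0.7, -0.0, 0.6]
opening: 0.529
time: 42.75
eef_pos: [0.5549, -0.0909, 0.1415]
ee_rot: [0.626, 0.78, -0.001, -0.0]
force: [0.1, -0.5, -0.3]
opening: 0.527
[ 0.55485391 -0.09087048  0.14146165] [  -0.5 -262.7]
cm [ 5.56 -0.19  2.15] turn [-0.001 -0.     0.002]
expected top [307.0261423  197.61921387] foot [307.20994692 212.2779672 ]
wrist expected [321.94937739 124.37736093] [322.27824481 121.20593327]
```

Run:
```python
from h import *
f=cv2.imread("pics/w12.png"); c=dict(np.load("pics/w12.npz"))
g=cv2.cvtColor(f,cv2.COLOR_BGR2GRAY); m=(g>75).astype(np.uint8); m[:80]=0;m[170:]=0;m[:,:250]=0;m[:,400:]=0
n,l,s,ce=cv2.connectedComponentsWithStats(m)
for i in range(1,n):
    if s[i,4]>30:
        cnt=cv2.findContours((l==i).astype(np.uint8),0,2)[0][0]; print(s[i],ce[i].round(1),cv2.minAreaRect(cnt))
print(g[100:150:3,292:352:3])
```

```text
[304 105  40  25 965] [323.5 116.9] ((323.5, 117.0), (24.0, 39.0), 90.0)
[[  8  13  21   8  14   7  15   7   5  16  13   9  11  15  18  18  13  17
    9  16]
 [  5  10   9  15  16  16  10  12  16   5   7  14   6   3   7  12   5   9
    4  19]
 [ 19  19  19  10  88 116 112 114 120 116 114 120 119 121 115 119 118 101
   13  15]
 [ 17  10  13   8  95 122 123 125 120 122 123 126 124 123 124 125 126 112
    9   9]
 [  4  15  16  15  85 122 120 123 124 122  85  64 120 124 124 123 125 108
    4  17]
 [ 17  11  10  14  91 113 120 126 124 125 101  87 125 123 125 122 121 109
   16  12]
 [ 11   9  19  11  88 116 119 120 117 118 125 123 125 119 124 123 123 106
   13  11]
 [ 15  16  16  14  86 119 118 121 119 121  61  46 122 116 120 121 123  99
   18  18]
 [  8  13  19   9  84 115 115 114 112 115 118 116 119 120 118 122 121 106
   12  10]
 [ 11  12  15  10  96 117 117 114 114 117 125 119 116 120 122 121 120 108
   13  12]
 [ 20  19  13  12  16  15  19   9  20  22  15  20  19  22  17  19  22  13
   16  16]
 [ 19  13  15   8  17  12  18  14   9  16   7  16  18  11  15  14  15  17
   18  14]
 [ 16  12  13   5  12  17  16  15  17  10  12  16   5  19  13  18  17  17
   10  17]
 [ 15  12  10  19  15  12  13  10  19  15   3   8  10  15   5  19   0  20
   13  14]
 [  2  17  15  14   4  25   9  13  13   9  16  14   4  19   8  19  12  13
    5  12]
 [  6   4  10  13  15   7  18  20  18  17   8   1  25   8   5  14  10   2
   12  14]
 [  9  12  19  10   8  10  17  10  18  12  14  13  18  12   6  21   9  14
   18  17]]
```

The block stands upright and square, with its head at wrist pixel (323.5,117). I'll regrip it.

Run:
```python
from h import *
c=dict(np.load("pics/w12.npz")); p=ray(c,323.5,117.0,.046); print(p,ray(c,323.5,117,0)); print(np.linalg.norm(ray(c,304,117,.046)-ray(c,344,117,.046)))
go(p[0],p[1],.08,TH); go(p[0],p[1],.031,TH)
```

```text
[ 0.54097444 -0.03164392  0.046     ] [ 0.541265   -0.03334718  0.        ]
0.02894547288511004
cm [ 6.11 -0.11  6.19] turn [-0.001  0.     0.002]
cm [ 6.11 -0.1  11.09] turn [-0.001  0.     0.002]
```

```bash
python3 -m creep '4.6 3 0 2 0 0 0;4.6 6.1 -0.1 4 0 0 0;4.6 6.1 -0.1 5.5 0 0 0;4.6 6.1 -0.1 5.5 0 0 0;4.6 6.1 -0.1 5.5 0 0 0'
python3 -c "
from h import *
print(r.state()['eef_pos']);go(.541,-.0316,.031,TH)"
```

```text
time: 43.35
eef_pos: [0.5418, -0.0332, 0.0876]
ee_rot: [0.627, 0.779, -0.0, 0.0]
force: [-0.0, -0.4, 0.4]
opening: 0.53
[ 0.54181206 -0.03320671  0.0875632 ]
cm [ 0.18 -0.04  5.66] turn [0.    0.001 0.001]
```

```bash
python3 -m creep '4.6 0.1 0 2 0 0 0;4.6 0.1 0 4 0 0 0;4.6 0.1 0 5.2 0 0 0;4.6 0.1 0 5.6 0 0 0;4.6 0.1 0 5.6 0 0 0';python3 -m creep '4.6 0 0 0 0 0 0;4.6 0 0 0 0 0 0;1.5 0 0 0 0 0 0;1.5 0 0 0 0 0 0;1.5 0 0 0 0 0 0';python3 -m creep '1.5 0 0 0 0 0 0;1.5 0 0 0 0 0 0;1.5 0 0 -3 0 0 0;1.5 0 0 -7 0 0 0;1.5 0 0 -9 0 0 0';python3 -m creep '1.5 4 0 0 0 0 0;1.5 8 0 0 0 0 0;1.5 12 0 0 0 0 0;1.5 14 0 0 0 0 0;1.5 14 0 0 0 0 0';python3 -m creep '1.5 0 0 0 0 0 0;1.5 0 0 0 0 0 0;1.5 0 0 0 0 0 0'
python3 -c "
from h import *
gomag(0,-4,.09)"
```

```text
time: 43.85
eef_pos: [0.5415, -0.0325, 0.0314]
ee_rot: [0.627, 0.779, -0.0, -0.0]
force: [-0.1, 0.2, 0.6]
opening: 0.53
time: 44.35
eef_pos: [0.5415, -0.0321, 0.0316]
ee_rot: [0.627, 0.779, 0.0, 0.0]
force: [0.7, 0.3, 0.1]
opening: 0.341
time: 44.85
eef_pos: [0.5427, -0.0324, 0.1244]
ee_rot: [0.627, 0.779, 0.001, 0.002]
force: [0.9, 0.4, 0.4]
opening: 0.342
time: 45.35
eef_pos: [0.5105, 0.1071, 0.1211]
ee_rot: [0.626, 0.78, 0.0, -0.0]
force: [-0.6, 0.1, 0.0]
opening: 0.34
time: 45.65
eef_pos: [0.5117, 0.1036, 0.1212]
ee_rot: [0.628, 0.778, -0.0, 0.0]
force: [0.1, 0.4, -0.5]
opening: 0.345
now [ -1.2 -63.4] 0.1212
cm [5.94 0.11 3.12] turn [-0.     0.    -0.001]
```

```bash
python3 -m creep '1.5 3 0 0 0 0 0;1.5 5.9 0.1 0.5 0 0 0;1.5 5.9 0.1 2 0 0 0;1.5 5.9 0.1 2.9 0 0 0;1.5 5.9 0.1 2.9 0 0 0';python3 -m creep '1.5 0 0 0 0 0 0;1.5 0 0 0 0 0 0;1.5 0 0 0 0 0 0'
python3 - <<'E'
from h import *
gomag(0,-4,.0376)
c=vision.capture("wrist"); np.savez("pics/w13.npz",camera_matrix=c["camera_matrix"],world_from_camera=c["world_from_camera"]); cv2.imwrite("pics/w13.png",c["frame"])
f=c["frame"]; print([(v,*f[v,324].tolist()) for v in range(170,262,3)])
for v in (180,185,190,222,240,250): print(v,' '.join(str(x) for x in f[v,280:370:3].max(1)), )
E
```

```text
time: 46.15
eef_pos: [0.4985, 0.1612, 0.0902]
ee_rot: [0.628, 0.779, -0.002, -0.001]
force: [-0.9, 0.7, 0.2]
opening: 0.347
time: 46.45
eef_pos: [0.5004, 0.1621, 0.0929]
ee_rot: [0.627, 0.779, 0.0, 0.0]
force: [-0.6, 0.1, 0.1]
opening: 0.345
now [ 0.2 -3.9] 0.0929
cm [-0.01 -0.03  5.53] turn [ 0.001  0.    -0.001]
[(170, 108, 185, 84), (173, 254, 253, 255), (176, 255, 255, 255), (179, 229, 117, 73), (182, 240, 137, 86), (185, 240, 137, 91), (188, 240, 133, 85), (191, 239, 135, 88), (194, 238, 133, 85), (197, 232, 183, 158), (200, 253, 253, 252), (203, 253, 252, 251), (206, 119, 144, 221), (209, 74, 121, 220), (212, 76, 120, 219), (215, 116, 111, 110), (218, 114, 110, 112), (221, 110, 105, 105), (224, 110, 106, 106), (227, 109, 106, 107), (230, 152, 144, 150), (233, 112, 107, 106), (236, 114, 109, 107), (239, 111, 105, 109), (242, 154, 146, 149), (245, 157, 152, 153), (248, 156, 149, 147), (251, 160, 152, 153), (254, 67, 64, 62), (257, 83, 80, 79), (260, 97, 89, 90)]
180 60 53 181 252 248 208 193 185 255 235 241 241 241 241 241 241 241 240 240 242 231 249 211 195 196 236 253 255 62 61
185 61 58 211 255 255 222 191 192 255 232 238 255 255 242 240 240 242 255 255 240 228 249 207 200 196 235 253 255 56 59
190 60 64 111 252 250 228 195 190 254 234 241 254 252 255 238 240 255 253 255 241 227 247 218 197 190 235 253 255 57 57
222 56 58 46 255 251 232 190 163 111 111 114 115 115 115 116 118 114 117 110 116 112 113 106 250 255 255 254 244 53 52
240 52 63 58 64 84 113 113 114 109 109 113 113 115 118 115 120 114 107 111 110 116 113 110 114 112 75 54 55 57 46
250 63 54 64 59 130 159 159 158 157 159 156 154 162 162 162 160 160 159 162 160 159 165 158 166 159 131 49 52 54 56
```

Run:
```python
from tilt import *
c=dict(np.load("pics/w13.npz"))
for u,v,z in ((324,214,.0613),(324,230,.0913),(324,241,.1073),(324,197,.051)): print(inmag(ray(c,u,v,z)))
print("x: body",inmag(ray(c,302.5,222,.07)),inmag(ray(c,347,222,.07)),"blue cap",inmag(ray(c,306,185,.051)),inmag(ray(c,341.5,185,.051)),"wall",inmag(ray(c,287,185,.019)),inmag(ray(c,363,185,.019)))
print(tilt(c,[(9,0,214),(9,30,230),(9,46,241)],92.9+6,-3.9))
```

```text
[-0.2  4.1]
[-0.3  5.4]
[-0.3  6. ]
[-0.2 11.6]
x: body [-12.3   2.2] [12.7  2.1] blue cap [-11.   19.1] [10.4 19. ] wall [-25.9  11.6] [27.1 11.6]
(array([-3.94940843e-02, -5.48483256e+00,  5.99511855e+01]), array([-0.01200213,  0.02843104, -0.01855581, -0.01348909,  0.00623211]))
```

Clear of blue by about 5 mm. I'll come down onto the ramp in steps.

```bash
python3 -m creep '1.5 0 0 0.6 0 0 0;1.5 0 0 1.2 0 0 0;1.5 0 0 1.8 0 0 0;1.5 0 0 1.8 0 0 0';python3 -m creep '1.5 0 0 0.4 0 0 0;1.5 0 0 0.8 0 0 0;1.5 0 0 1.2 0 0 0;1.5 0 0 1.2 0 0 0';
python3 -c "
from h import *
gomag(0,-4,.0376);print(r.state()['force'])"
```

```text
time: 46.9
eef_pos: [0.4987, 0.1624, 0.0728]
ee_rot: [0.627, 0.779, -0.001, -0.001]
force: [-0.2, -0.0, -1.4]
opening: 0.34
time: 47.3
eef_pos: [0.4997, 0.1628, 0.0619]
ee_rot: [0.627, 0.779, 0.0, -0.0]
force: [-0.5, 1.3, 0.0]
opening: 0.348
now [-0.4 -3.1] 0.0619
cm [-0.09  0.04  2.43] turn [-0.    -0.001 -0.   ]
[-0.45820016  1.32149098  0.00696555]
```

```bash
python3 -m creep '1.5 0 0 0.4 0 0 0;1.5 0 0 0.8 0 0 0;1.5 0 0 1.2 0 0 0;1.5 0 0 1.2 0 0 0';python3 -m creep '1.5 0 0 0.4 0 0 0;1.5 0 0 0.8 0 0 0;1.5 0 0 1.2 0 0 0;1.5 0 0 1.2 0 0 0';
python3 -c "
from h import *
gomag(0,-4,.0376);print(r.state()['force'])"
```

```text
time: 47.7
eef_pos: [0.4995, 0.1628, 0.0496]
ee_rot: [0.627, 0.779, -0.0, -0.0]
force: [0.9, 3.9, -1.4]
opening: 0.34
time: 48.1
eef_pos: [0.4996, 0.1625, 0.0377]
ee_rot: [0.627, 0.779, -0.0, -0.0]
force: [-0.3, 3.3, -1.5]
opening: 0.344
now [-0.5 -3.3] 0.0377
cm [-0.07  0.05  0.01] turn [-0.001 -0.    -0.   ]
[-0.2815949   3.32358892 -1.53264418]
```

The block is on the floor and the pad pushes back with 3.3 N, meaning about 5 mm of travel. I'll close up toward blue.

```bash
python3 -m creep '1.5 0.1 0 0 0 0 0;1.5 0.2 0 0 0 0 0;1.5 0.3 0 0 0 0 0;1.5 0.3 0 0 0 0 0';python3 -m creep '1.5 0.1 0 0.05 0 0 0;1.5 0.1 0 0.05 0 0 0;1.5 0.1 0 0.05 0 0 0';python3 -m creep '1.5 0.1 0 0 0 0 0;1.5 0.1 0 0 0 0 0;1.5 0.1 0 0 0 0 0'; python3 -m creep '1.5 0.1 0 0 0 0 0;1.5 0.1 0 0 0 0 0;1.5 0.1 0 0 0 0 0'
python3 -c "
from h import *
gomag(0,0,.0376);print(r.state()['force'])"
```

```text
time: 48.5
eef_pos: [0.4988, 0.1653, 0.0381]
ee_rot: [0.627, 0.779, -0.0, -0.0]
force: [-1.1, 2.8, -1.7]
opening: 0.341
time: 48.8
eef_pos: [0.4989, 0.1662, 0.0379]
ee_rot: [0.627, 0.779, -0.0, 0.0]
force: [-1.9, 0.1, 1.0]
opening: 0.341
time: 49.1
eef_pos: [0.499, 0.1667, 0.0379]
ee_rot: [0.627, 0.779, -0.0, 0.0]
force: [-0.9, -5.4, 1.2]
opening: 0.34
time: 49.4
eef_pos: [0.499, 0.1667, 0.0379]
ee_rot: [0.627, 0.779, -0.001, 0.001]
force: [0.1, -8.7, 1.7]
opening: 0.342
now [-0.1  0.9] 0.0379
cm [-0.09  0.01  0.03] turn [-0.     0.003  0.   ]
[ 0.10862446 -8.71690863  1.68875202]
```

```bash
python3 -m creep '1.5 -0.2 0 0 0 0 0;4 -0.2 0 0 0 0 0;4 -0.2 0 0 0 0 0;4 -0.2 0 0 0 0 0;4 -0.2 0 0 0 0 0';python3 -m creep '4 0 0 -0.5 0 0 0;4 0 0 -3 0 0 0;4 0 0 -6 0 0 0;4 -2 0 -8.3 0 0 0;4 -5.2 0 -8.3 0 0 0';python3 -m creep '4 0 0 0 0 0 0;4 0 0 0 0 0 0;4 0 0 0 0 0 0'
python3 - <<'E'
from h import *
gomag(-1.2,-51.8,.1213)
c=vision.capture("wrist"); np.savez("pics/w14.npz",camera_matrix=c["camera_matrix"],world_from_camera=c["world_from_camera"]); cv2.imwrite("pics/w14f.png",c["frame"])
d=vision.capture("scene"); u,v=proj(d,mag(0,0,.04)).astype(int)
a=cv2.resize(c["frame"][10:250,210:450],(480,480),interpolation=cv2.INTER_CUBIC); b=cv2.resize(d["frame"][v-30:v+30,u-20:u+20],(320,480),interpolation=cv2.INTER_CUBIC)
cv2.imwrite("pics/w14.png",np.hstack([a,b]))
E
```

```text
time: 49.9
eef_pos: [0.4991, 0.1667, 0.0379]
ee_rot: [0.627, 0.779, 0.0, 0.0]
force: [0.1, -0.0, 0.9]
opening: 0.454
time: 50.4
eef_pos: [0.5129, 0.1167, 0.1255]
ee_rot: [0.626, 0.78, 0.003, 0.003]
force: [1.1, -0.7, -0.1]
opening: 0.457
time: 50.7
eef_pos: [0.5096, 0.1161, 0.1205]
ee_rot: [0.627, 0.779, -0.0, -0.0]
force: [-0.3, 0.1, -0.3]
opening: 0.454
now [ -0.6 -50.8] 0.1205
cm [-0.1  -0.06 -0.08] turn [-0.001 -0.    -0.   ]
```

View pics/w14.png

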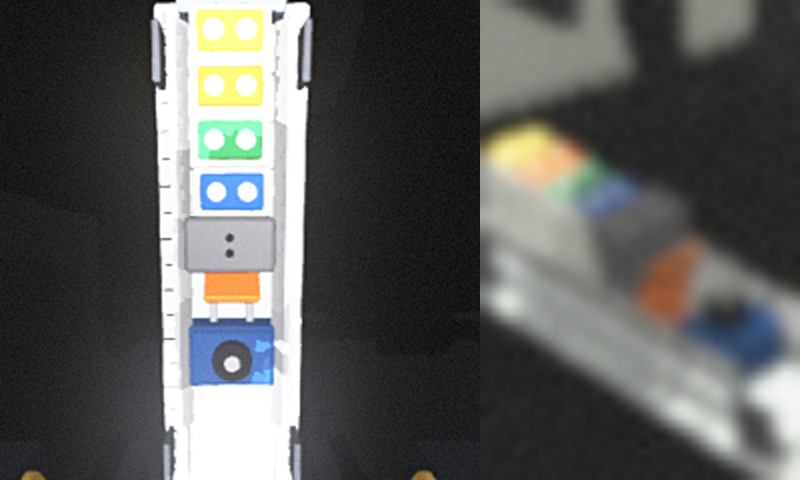

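The 18 mm block stands upright between blue and the pad, and the row is level and tight. I'll check the pad travel numerically from the pad-to-carriage distance, before and after.

Run:
```python
from h import *
a=cv2.resize(cv2.imread("pics/w6.png"),(320,240),interpolation=cv2.INTER_AREA); b=cv2.imread("pics/w14f.png")[20:260,160:480]
out=[]
for n,f in (("w6",a),("w14",b)):
    c=dict(np.load(f"pics/{n}.npz")); col=f[:,160:172].astype(float).mean(1)   # cols 320..332: pad and carriage middle
    s=col[:,2]-col[:,0]; # red-blue
    def cross(v0,v1,lev):
        for v in range(v0,v1):
            if (s[v]-lev)*(s[v+1]-lev)<=0 and s[v]>s[v+1]: return v+(s[v]-lev)/(s[v]-s[v+1])
    e=cross(125,150,80); k=cross(140,170,-40); y=[inmag(ray(c,326,q+20,z))[1] for q,z in((e,.042),(k,.036))]
    print(n,e,k,y,y[0]-y[1])
c=dict(np.load("pics/w14.npz"))
P=lambda u,v,z: inmag(ray(c,u/2+210,v/2+10,z))
print("block head edges",P(186,245,.052),P(275,245,.052),P(230,218,.052),P(230,271,.052),"height via width mm",np.ptp([P(186,245,.052)[0],P(275,245,.052)[0]]))
```

```text
w6 137.3832167832168 146.86993603411514 [np.float64(-17.8), np.float64(-25.5)] 7.699999999999999
w14 140.67247820672478 148.70165745856355 [np.float64(-18.9), np.float64(-25.7)] 6.800000000000001
block head edges [-14.9   1.3] [14.2  1.3] [-0.5  9.9] [-0.5 -7.2] height via width mm 29.1
```

```bash
python3 -m creep '4 0 0 -3 0 0 0;4 -2 0 -6 0 0 0;4 -2 0 -6 0 0 0;4 -2 0 -6 0 0 0'
python3 - <<'E'
from h import *
a=cv2.imread("pics/scene0.png"); b=vision.capture("scene")["frame"]
for n,s in {"timer":np.s_[225:255,370:408],"coverslips":np.s_[176:194,298:320],"marker":np.s_[285:320,276:340],"bottle":np.s_[222:262,412:434],"stand 24-42":np.s_[240:312,345:408],"f12":np.s_[232:242,328:341],"f18":np.s_[238:252,340:350]}.items():
    print(n,cv2.absdiff(a[s],b[s]).mean().round(1))
c=dict(np.load("pics/w14.npz")); f=cv2.imread("pics/w14f.png")
print("cap x centres / y", [inmag(ray(c,u/2+210,v/2+10,.051)).tolist() for u,v in ((230,30),(230,86),(230.5,139),(231.5,192))])
E
```

```text
time: 51.2
eef_pos: [0.5147, 0.0965, 0.1812]
ee_rot: [0.627, 0.779, 0.0, 0.0]
force: [0.0, 0.9, -1.2]
opening: 0.462
timer 1.4
coverslips 2.9
marker 2.2
bottle 3.5
stand 24-42 2.0
f12 3.9
f18 42.1
cap x centres / y [[-0.6, 65.8], [-0.5, 49.9], [-0.4, 34.3], [-0.0, 18.0]]
```

Everything matches: the cap spacing is about 16 mm, all are centred, and the other items are untouched. I'll hand in.

```bash
python3 -c "
from station import r
print(r.sign_off())"
```

```text
the job is handed in; nothing more can be done
None
```

All four cartridges present (yellow, orange, green, blue) are pushed down under the lips and closed up against the stop. The 18 mm filler stands in the row holding the spring pad back. I handed the job in at about 51 s; no verdict was reported.

**What went wrong on the way:** The first try with the 18 mm block failed. Its foot caught on the top of the blue cartridge with about 35 N, and the block tilted roughly 22° in the grip. I levelled it on the bench, regripped it and entered further back down the pad's ramp. It then slid to the floor with at most about 4 N and closed up against the row. I tried no other filler, since the 18 mm block fitted.

**Last checks:**
- **Row:** the cap centres are 15.6–16.3 mm apart and within 0.6 mm of the centre line, and the caps look level.
- **Floor:** each tool height at release matched the piece standing on the magazine floor to within about 0.5 mm.
- **Pad:** two measures put its travel at about 0.9–1.4 mm, against the 0.3 mm needed. The camera gave 0.9 mm and the tool position at contact gave 1.2–1.4 mm. The gap before the block went in measured about 17 mm.
- **Everything else:** the other five fillers, timer, cover-glass box, marker and bottle are unchanged in the scene picture. The gripper is clear at 0.18 m.

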